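Put thread and leather dressing away in the stepped rack by height

ROBOT

A 7-joint arm with a two-finger parallel gripper is mounted at the origin on the work surface. World frame = base frame: x ahead of the robot, y to its left, z up, the work surface at z = 0. Lengths are in m, angles in rad, forces in N, time in s.
With the tool pointing down it reaches from about 0.4 to 0.85 m from the base axis. Payload 10.4 kg.
Tool frame: the origin (TCP) lies between the finger pads; the fingertips stand 11 mm ahead of it and the grasp point (between the pads) lies 8 mm behind it; x points along the fingers, y is the direction in which the jaws open and shut, and the axes are right-handed (so a half turn about x gives the same grasp; the last joint's range is limited). The gripper opens to 87 mm and grips with 3 to 60 N. Pads are 19 mm wide; open, the fingers measure 117 mm over their backs; the gripper's body (75 mm by 190 mm) begins 51 mm behind the grasp point.
Start: joints at [-1.139, 0.332, -0.065, 1.46, 0.022, 1.35, -0.088], TCP at [0.275, 0.561, 0.234] pointing down, gripper open.
Joint ranges: [-2.6, 2.6], [-0.5, 2.12], [-1.47, 1.34], [0.16, 2.42], [-1.27, 4.41], [0.06, 2.06], [-2.6, 2.6]. Speed limits (rad/s): [2.22, 2.22, 2.79, 2.79, 3.14, 3.14, 3.14].

INTERFACE

Orientations are given as a rotation vector (axis times angle).
In Python, from bench import env gives the robot as it stands.
- The arm moves only by the tool step_arm, never from a script. Its argument "plan" is a list of rows, each a list of 4 numbers: the shift along the tool's x, y, z in mm, then the turn about the tool's x in degrees. A call has 1 to 20 rows; each row is the pose to reach, as a shift and turn from the pose commanded when the call began, along the tool's axes at that moment; what a row does not reach only later rows make up. A row lasts 1/8 s, in which the tool goes at most 62.5 mm and 10.7 degrees, less where a joint would pass 70% of its speed; a pose out of reach is approached as far as the arm can. A call with a gripper value outside its range is refused whole. "hand" is the closure, from -1 (fully open) to 1 (shut), set as the call begins (left out, the last holds). The fingers move at their own pace and stop on an object; "grip_force" is the grip in N (left out, the last holds). Time passes only in rows, so rows that repeat a pose let the fingers close. It gives the time, the measured TCP pose, the force and the opening at its end, in the units of the state.
- env.get_obs(): the state, without advancing time (a new reading comes with each control period).
- env.camera(name): name is "side" or "top" or "wrist"; returns a dict with "pixels" (480x640x3 uint8, red, green, blue), "fx", "fy", "cx", "cy" (pixels), "world_from_camera" (4x4, takes a point from camera to world coordinates). Camera axes: x right, y down, z forward; pixel columns grow to the right and rows downward; lengths in m; the calibration is good to about 2 mm. A picture is of the moment at which its call begins. There is no depth.
- env.job_done(): hands the job in, once; it reports no verdict.
The state is a dict: "t": time; "joint_pos": joint angles; "qvel": joint speeds; "effort": joint torques, N m; "ee_pos": TCP position; "tool_rot": TCP orientation; "contact_force": force on the tool from outside, world axes, zero at the start; "moment": the same for the moment, N m; "opening": opening from 0.0 (shut) to 1.0 (fully open).
Only numpy, scipy, OpenCV 4.12 (cv2) and the standard library are available. Lean on these libraries where they do the work, as an engineer would, in place of code of your own. Each camera call takes 0.05 s, during which the arm holds its last target.

TASK

Put the red thread spool and the white dressing bottle away in the stepped rack, each on the tier that suits its height: the short spool on the bottom tier under the low board, the tall bottle on the upper tier under the high board. Both must end up standing upright and right in, so that neither sticks out in front of the front edge of the board above it. Don't knock either of them over, and don't disturb what is already on the rack or the other things lying about the table.

Things in the scene. Friction and masses are not known exactly. Their poses are not given: they have to be found in the camera images.
- rack: Fixed stepped rack (wooden base, two clear acrylic boards with brown wooden front edges), open at front, sides and back; 240 (x) x 380 (y) x 311 mm. Origin: centre of its footprint, on the table; x points into the rack (away from the robot), y left, z up. 12 mm boards, all ending at x = +120; tops at z = 12, 114, 311; fronts at x = -120, -45, +30. 12 mm posts at y = +-180; 20 mm high back stops from x = +110.
- low_edge (a point): Middle of the front lower edge of the middle board, which roofs the bottom tier: rack x = -45, y = 0, z = 102 mm; axes as the rack's. Bottom tier: floor at z = 12, headroom 90 mm, open ledge 75 mm deep in front of this edge. One end of the tier is taken by the green spool, the rest is free.
- high_edge (a point): Middle of the front lower edge of the top board, which roofs the upper tier: rack x = +30, y = 0, z = 299 mm; axes as the rack's. Upper tier: floor at z = 114, headroom 185 mm, open ledge 75 mm deep in front of this edge. One end of the tier is taken by the blue cone, the rest is free.
- red_spool: Jumbo spool of red thread, upright cylinder 59 mm across, 70 mm high, about 0.14 kg. Stands on the table. Origin: centre of its underside, z up.
- bottle: White plastic bottle with an orange and paper label: round, 56 mm across and straight-sided up to 126 mm, then a shoulder and a cap 26 mm across, 160 mm high in all, about 0.24 kg. Stands on the table. Origin: centre of its underside, z up.
- green_spool: Green thread spool like the red one (59 mm across, 70 mm high), loose, already standing on the bottom tier about 100 mm left or right of the rack's middle; stays there. Origin: centre of its underside.
- blue_cone: Blue thread cone (62 mm across the foot, 160 mm high), loose, already standing on the upper tier about 100 mm right or left of the rack's middle; stays there. Origin: centre of its underside.
- yellow_cone: Yellow thread cone (62 mm across the foot, 130 mm high), loose bystander on the table. Origin: centre of its underside.
- pincushion: Round red pincushion (84 mm across, 45 mm high), loose bystander on the table. Origin: centre of its underside.
- button_tin: Round blue tin with a bare metal lid (100 mm across, 50 mm high), loose bystander on the table. Origin: centre of its underside.
Things that resemble listed ones, but are neither listed nor needed, are in the scene too. What is meant by the red_spool is not black or purple, and is the larger of those in its own colour.

How it is judged:
By the outcome, as a careful person would: the job done as asked, in the order asked, and still so for the second after the job is handed in, with the robot touching nothing.
It also fails if it takes over 72 s, if anything falls off the work surface, if the arm or the gripper's body presses on something with over 40 N, if the wrist force passes 120 N, or if a joint passes its speed limit or range.

## Working session

There is one attempt and no reset: what is moved stays moved. The work goes in short steps, Python scripts to look and compute and a tool call to move; the robot and the scene stay as the last step left them, time stands still between calls to the robot, and variables do not carry over. Pictures are saved under pics/ and viewed, and the job is handed in when it is done.

Besides the shell and the picture viewer there is one more tool, called after "Request:" as name(argument=value, ...) on one line, values as JSON. step_arm: Moves the arm, as the interface text tells. Its arguments: {"type":"object","properties":{"plan":{"type":"array"},"hand":{"type":"number"},"grip_force":{"type":"number"}},"required":["plan"]}

```bash
ls; mkdir -p pics; python3 - <<'E'
from bench import env
import cv2,json,numpy as np
print(env.get_obs())
for n in("side","top","wrist"):
    c=env.camera(n); cv2.imwrite(f"pics/{n}0.png",c["pixels"][:,:,::-1])
    print(n,c["fx"],c["fy"],c["cx"],c["cy"],np.round(c["world_from_camera"],4).tolist())
E
```

```text
pics
{'t': 0.0, 'joint_pos': array([-1.13857809,  0.33285748, -0.0646875 ,  1.46095278,  0.0215929 ,
        1.34992158, -0.08849171]), 'qvel': array([ 6.47082484e-05, -4.12254969e-04,  1.11423161e-03, -7.86241336e-05,
       -4.93086108e-04,  8.24476904e-04,  5.18502705e-04]), 'effort': array([-1.01581420e-03, -6.23265338e+01,  2.39437725e-02, -3.89899278e+01,
       -6.15045056e-02,  3.98312195e-02,  1.03131570e-04]), 'ee_pos': array([0.2744031 , 0.56111232, 0.23275742]), 'tool_rot': array([ 0.35553191,  1.54147611, -0.35777877]), 'contact_force': array([-0.75335149, -0.50006266, -0.86557977]), 'moment': array([ 0.00630065, -0.03096811, -0.03342369]), 'opening': 0.9972388406904134}
side 518.8170384762454 518.8170384762454 330.0836192265638 244.24216218408117 [[0.9863, -0.0879, 0.1399, 0.3409], [-0.165, -0.4838, 0.8595, -1.2117], [-0.0079, -0.8707, -0.4917, 0.8658], [0.0, 0.0, 0.0, 1.0]]
top 486.80110053669864 486.80110053669864 318.7815239522011 238.9277811984607 [[-0.0047, -0.9799, 0.1996, 0.3165], [-1.0, 0.005, 0.0011, -0.0655], [-0.0021, -0.1996, -0.9799, 1.2754], [0.0, 0.0, 0.0, 1.0]]
wrist 390.8937319891773 390.8937319891773 324.05525262115714 232.00166230979173 [[0.4396, 0.8704, 0.2218, 0.2139], [0.8982, -0.4258, -0.1094, 0.5915], [-0.0008, 0.2473, -0.9689, 0.384], [0.0, 0.0, 0.0, 1.0]]
```

View pics/top0.png

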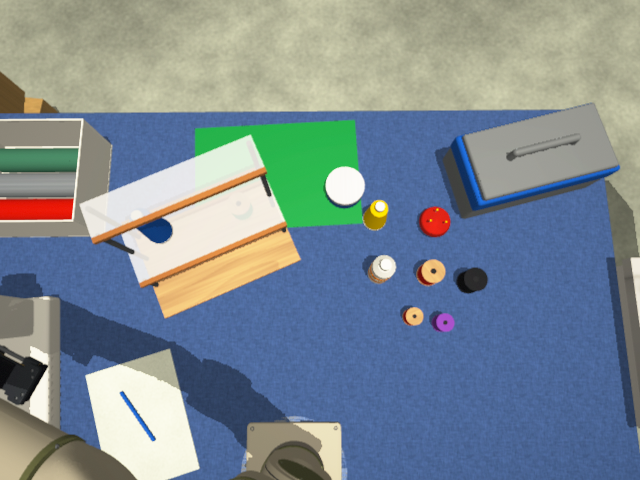

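View pics/side0.png

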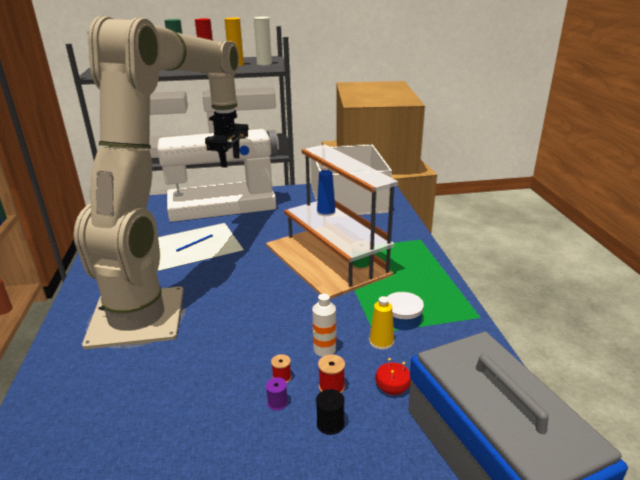

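View pics/wrist0.png

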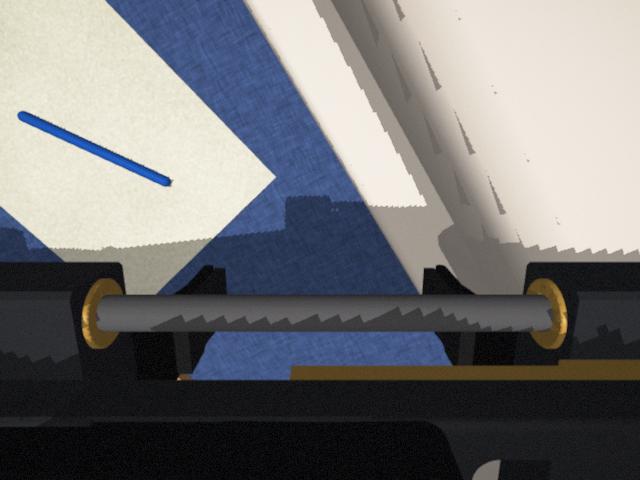

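The gripper always points down, because moves can only turn it about the tool's x. So I'll set each object on its ledge and then push it in. Next I'll measure where things are.

```bash
python3 - <<'E'
import cv2
t=cv2.imread("pics/top0.png"); s=cv2.imread("pics/side0.png")
cv2.imwrite("pics/z1.png",cv2.resize(t[125:325,70:310],None,fx=3.3,fy=3,interpolation=cv2.INTER_CUBIC)[:600,:800])
cv2.imwrite("pics/z2.png",cv2.resize(t[190:340,350:500],None,fx=4,fy=4,interpolation=cv2.INTER_CUBIC))
cv2.imwrite("pics/z3.png",cv2.resize(s[130:310,250:450],None,fx=3.3,fy=3.3,interpolation=cv2.INTER_CUBIC)[:600,:800])
E
cat > h.py <<'E'
import numpy as np, cv2
from scipy.spatial.transform import Rotation as R
CAL={"side":None,"top":None}
def cal():
    import pickle,os
    if os.path.exists("cal.pkl"): return pickle.load(open("cal.pkl","rb"))
    from bench import env
    d={}
    for n in("side","top"):
        c=env.camera(n); d[n]={k:c[k] for k in c if k!="pixels"}
    pickle.dump(d,open("cal.pkl","wb")); return d
def proj(c,P):
    W=np.linalg.inv(c["world_from_camera"]); P=np.atleast_2d(P)
    p=P@W[:3,:3].T+W[:3,3]
    return np.c_[c["fx"]*p[:,0]/p[:,2]+c["cx"],c["fy"]*p[:,1]/p[:,2]+c["cy"]]
def onz(c,uv,z):
    M=np.array(c["world_from_camera"]); d=M[:3,:3]@np.array([(uv[0]-c["cx"])/c["fx"],(uv[1]-c["cy"])/c["fy"],1])
    o=M[:3,3]; return o+d*(z-o[2])/d[2]
E
python3 - <<'E'
from h import *
from bench import env
c=cal(); o=env.get_obs()
print(np.round(R.from_rotvec(o["tool_rot"]).as_matrix(),4))
print("t",o["t"])
E
```

```text
[[-2.000e-04  4.393e-01  8.983e-01]
 [-5.000e-04  8.983e-01 -4.393e-01]
 [-1.000e+00 -6.000e-04  0.000e+00]]
t 0.25
```

View pics/z1.png

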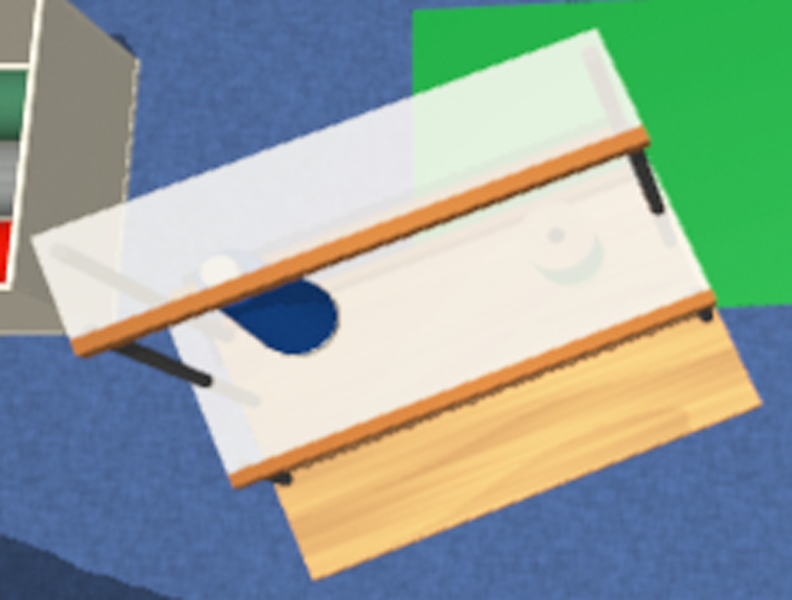

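View pics/z2.png

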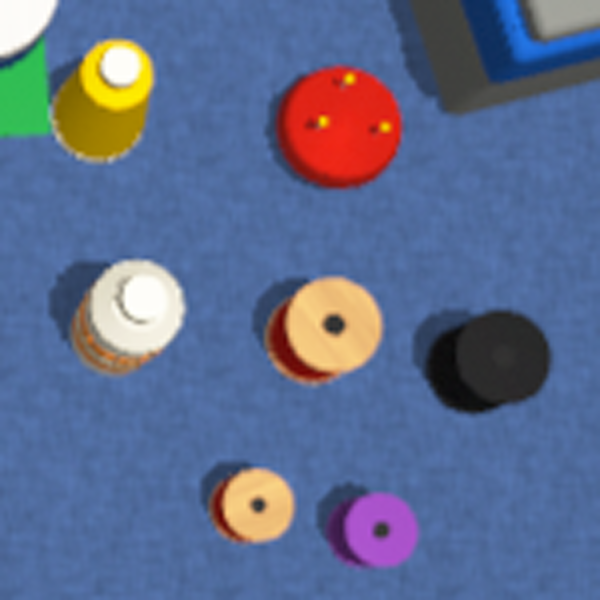

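View pics/z3.png

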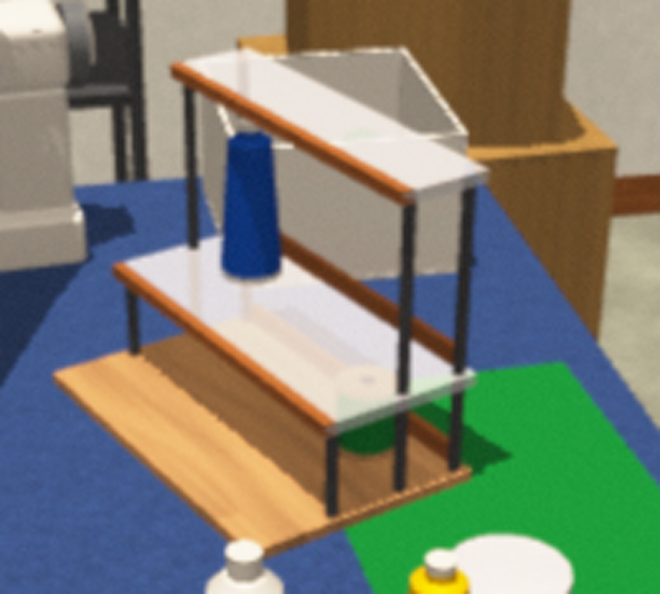

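```bash
cat > meas.py <<'E'
from h import *
from scipy.optimize import least_squares
c=cal(); T=c["top"]; S=c["side"]
z1=lambda u,v:(70+u/3.3-.35,125+v/3-.33)
z2=lambda u,v:(350+u/4-.4,190+v/4-.4)
z3=lambda u,v:(250+u/3.3-.35,130+v/3.3-.35)
pts=[((120,-190,311),z1(598,30),T),((120,190,311),z1(33,238),T),((30,190,311),z1(77,350),T),((30,-190,311),z1(645,130),T),
((-45,190,114),z1(232,482),T),((-45,-190,114),z1(714,296),T),((-120,190,12),z1(313,577),T),((-120,-190,12),z1(762,403),T),
((-120,190,12),z3(53,376),S),((-120,-190,12),z3(264,545),S),((-45,190,114),z3(114,265),S),((-45,-190,114),z3(328,428),S),((30,190,311),z3(172,66),S),((30,-190,311),z3(410,192),S),((120,-190,311),z3(487,172),S)]
A=np.array([p[0] for p in pts])/1000.; B=np.array([p[1] for p in pts])
def rackpts(q,A): 
    ca,sa=np.cos(q[2]),np.sin(q[2]); A=np.atleast_2d(A)
    return np.c_[q[0]+ca*A[:,0]-sa*A[:,1],q[1]+sa*A[:,0]+ca*A[:,1],A[:,2]]
def f(q):
    P=rackpts(q,A); return np.concatenate([proj(p[2],P[i])[0]-B[i] for i,p in enumerate(pts)])
if __name__=="__main__":
    r=least_squares(f,[.45,.25,.3],loss="soft_l1"); q=r.x
    print("rack",q,np.degrees(q[2])); print(np.round(f(q).reshape(-1,2),1).tolist())
    np.save("rack.npy",q)
    for n,uv,z in [("spool",z2(334,324),.07),("bottle",z2(143,299),.16),("yellow",z2(121,67),.13),("pin",z2(339,127),.03),("black",z2(503,357),.07),("sred",z2(258,505),.045),("purple",z2(381,530),.045)]:
        print(n,np.round(onz(T,uv,z)*1000,1))
    s3=lambda P:proj(S,P)
    print("side pred: spool top",proj(S,onz(T,z2(334,324),.07)),"bottle cap",proj(S,onz(T,z2(143,299),.16)))
    inv=lambda P:[np.cos(q[2])*(P[0]-q[0])+np.sin(q[2])*(P[1]-q[1]),-np.sin(q[2])*(P[0]-q[0])+np.cos(q[2])*(P[1]-q[1])]
    print("blue in rack",inv(onz(S,z3(250,140),.114+.16)),inv(onz(T,z1(221,268),.274)),"green",inv(onz(S,z3(367,379),.082)),inv(onz(T,z1(556,235),.082)))
    print("rack ctr dist",np.hypot(q[0],q[1]))
E
python3 meas.py
```

```text
rack [0.55828531 0.20602901 0.41106725] 23.552418410859143
[[-0.7, -2.4], [-0.7, -1.7], [-0.1, 0.2], [1.4, 1.2], [0.6, 0.4], [0.8, -0.2], [0.3, -0.4], [0.1, -1.5], [0.1, -1.2], [-3.0, 1.9], [-0.4, -0.3], [-0.4, -1.1], [-0.7, -0.7], [-1.6, -0.3], [1.0, -1.4]]
spool [ 480.  -348.7   70. ]
bottle [ 482.9 -217.9  160. ]
yellow [ 630.  -213.2  130. ]
pin [ 615.8 -368.1   30. ]
black [ 458.9 -452.6   70. ]
sred [ 369.8 -301.3   45. ]
purple [ 354.1 -377.2   45. ]
side pred: spool top [[330.58004277 362.72461204]] bottle cap [[322.29274657 295.77543205]]
blue in rack [np.float64(0.03639953326927137), np.float64(0.05504260305302305)] [np.float64(0.06308264558367915), np.float64(0.09916191258221575)] green [np.float64(0.06360948819085724), np.float64(-0.0998347864925587)] [np.float64(0.061317171101274756), np.float64(-0.09840391321906275)]
rack ctr dist 0.5950886029504715
```

Request:
step_arm(plan=[[0,-304,265,0],[0,-608,530,0],[0,-608,530,0],[0,-608,530,0],[0,-608,530,0],[0,-608,530,0],[0,-608,530,0],[0,-608,530,0],[0,-608,530,0],[0,-608,530,0],[0,-608,530,0],[0,-608,530,0],[0,-608,530,0],[0,-608,530,0],[0,-608,530,0],[0,-608,530,0],[0,-608,530,0]], hand=-1)

```text
t: 2.38
ee_pos: [0.4838, -0.2164, 0.2337]
tool_rot: [0.356, 1.541, -0.354]
contact_force: [-1.2, 0.4, 0.2]
opening: 0.998
```

```bash
cat > w.py <<'E'
import sys
from h import *
from bench import env
n,out=sys.argv[1:3]
c=env.camera(n); im=c["pixels"][:,:,::-1].copy()
o=env.get_obs(); print(round(o["t"],2),np.round(o["ee_pos"]*1000,1),np.round(o["joint_pos"],2),o["opening"],np.round(o["contact_force"],1))
if len(sys.argv)>3:
    x0,y0,x1,y1,k=map(float,sys.argv[3].split(",")); im=cv2.resize(im[int(y0):int(y1),int(x0):int(x1)],None,fx=k,fy=k,interpolation=cv2.INTER_CUBIC)
cv2.imwrite("pics/"+out+".png",im)
for a in sys.argv[4:]:
    P=np.array(list(map(float,a.split(","))))/1000; print(a,np.round(proj(c,P)[0],1))
E
python3 w.py wrist b1 0,0,640,480,1 482.9,-217.9,160
```

```text
2.42 [ 483.7 -216.7  233.7] [-0.37  0.13  0.78  1.75 -0.1   1.3   1.55] 1.0001021458329962 [ 0.4  0.2 -0.1]
482.9,-217.9,160 [320.2 248.4]
```

View pics/b1.png

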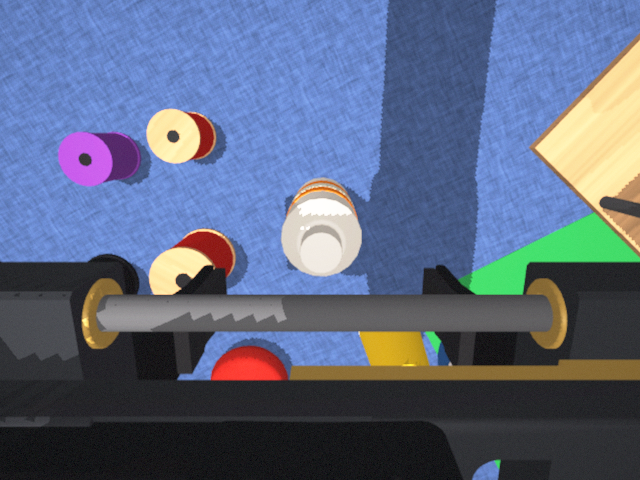

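The cap shows at (321,253) against a predicted (320,248), so the position agrees. Descending and gripping.

Request:
step_arm(plan=[[60,0,1,0],[110,0,1,0],[125,0,1,0],[125,0,1,0]])

```text
t: 2.92
ee_pos: [0.4846, -0.2179, 0.1089]
tool_rot: [0.356, 1.542, -0.357]
contact_force: [0.4, 0.4, 0.4]
opening: 0.999
```

Request:
step_arm(plan=[[0,0,0,0],[0,0,0,0],[0,0,0,0],[0,0,0,0],[0,0,0,0],[0,0,0,0]], hand=1, grip_force=20)

```text
t: 3.68
ee_pos: [0.4847, -0.2181, 0.1088]
tool_rot: [0.357, 1.541, -0.357]
contact_force: [-0.1, -0.6, 4.9]
opening: 0.638
```

Request:
step_arm(plan=[[-50,0,0,0],[-50,0,0,0]])

```text
t: 3.92
ee_pos: [0.4859, -0.2187, 0.1611]
tool_rot: [0.357, 1.537, -0.356]
contact_force: [1.1, 0.4, -2.5]
opening: 0.633
```

```bash
python3 w.py side b2 200,100,440,460,1.6;
```

```text
3.98 [ 485.  -218.   159.2] [-0.35  0.22  0.78  1.84 -0.17  1.15  1.6 ] 0.6352487205162174 [ 0.1  0.3 -2.6]
```

View pics/b2.png

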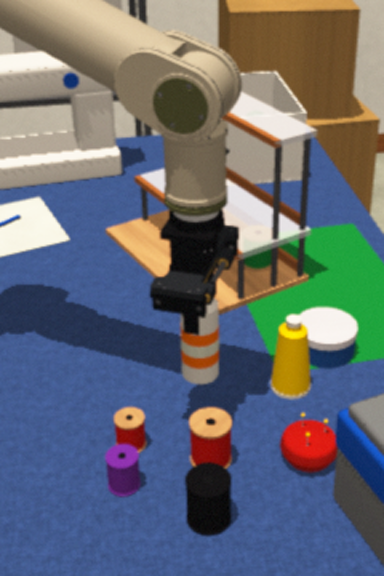

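Request:
step_arm(plan=[[-60,0,0,0],[-126,0,0,0],[-126,62,-15,-10],[-126,124,-30,-20],[-126,186,-46,-30],[-126,248,-61,-40],[-126,310,-76,-50],[-126,370,-91,-49.6],[-126,370,-91,-49.6],[-126,370,-91,-49.6],[-126,370,-91,-49.6],[-126,370,-91,-49.6]])

```text
t: 5.48
ee_pos: [0.5653, 0.1529, 0.2846]
tool_rot: [-0.321, 1.547, 0.321]
contact_force: [1.2, -0.6, -2.1]
opening: 0.636
```

```bash
python3 w.py side b3 230,60,450,340,2; python3 w.py top b3t 70,120,350,340,2.5; python3 w.py wrist b3w; python3 - <<'E'
from h import *
from bench import env
o=env.get_obs();m=R.from_rotvec(o["tool_rot"]).as_matrix();print(np.degrees(np.arctan2(m[1,2],m[0,2])))
q=np.load("rack.npy");d=o["ee_pos"]-[q[0],q[1],0];print("rack",np.cos(q[2])*d[0]+np.sin(q[2])*d[1],-np.sin(q[2])*d[0]+np.cos(q[2])*d[1])
E
```

```text
5.53 [565.3 153.2 284.7] [-0.74  0.23  0.48  1.51 -0.11  1.42  1.72] 0.6335599360880124 [ 0.7  0.7 -2. ]
5.58 [565.3 153.6 284.8] [-0.74  0.23  0.48  1.51 -0.11  1.42  1.72] 0.6334247052687396 [-0.5 -0.  -2.1]
5.62 [565.3 153.8 284.7] [-0.74  0.23  0.48  1.51 -0.11  1.42  1.72] 0.6350757939769388 [ 0.9 -0.6 -2. ]
23.489914190582187
rack -0.014450336816418484 -0.0506981149506884
```

View pics/b3.png

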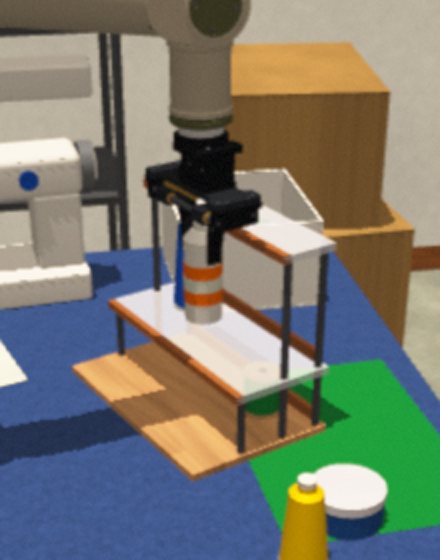

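View pics/b3t.png

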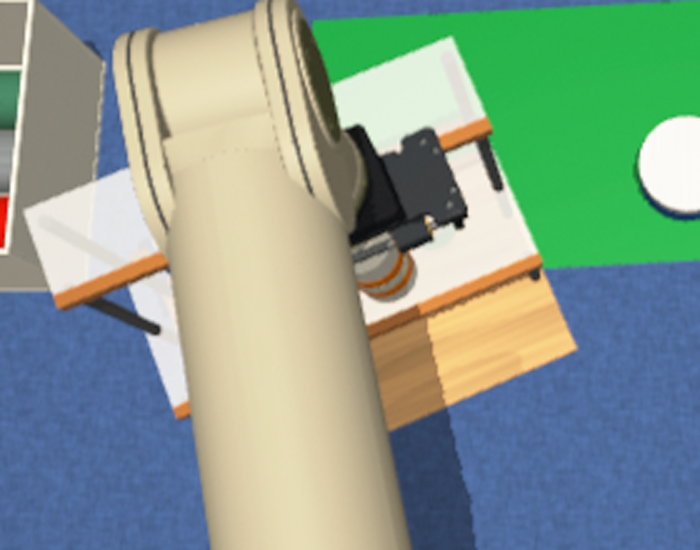

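View pics/b3w.png

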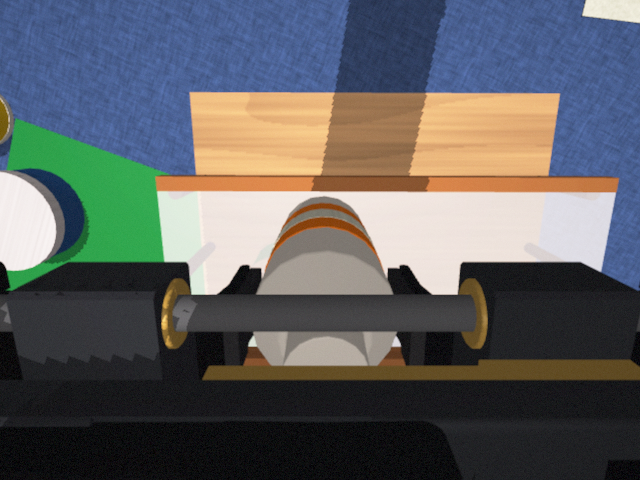

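```bash
cat > rp.py <<'E'
import sys
from h import *
from meas import rackpts
from bench import env
c=env.camera(sys.argv[1]); q=np.load("rack.npy")
for a in sys.argv[2:]:
    P=np.array(list(map(float,a.split(","))))/1000; print(a,np.round(proj(c,rackpts(q,P))[0],1))
E
python3 rp.py wrist -- 2>/dev/null; python3 rp.py wrist " -45,-190,114" " -45,190,114" " -45,0,102" " -120,-190,12" " -120,190,12" " -45,0,114"; python3 - <<'E'
import cv2
t=cv2.imread("pics/b3w.png"); cv2.imwrite("pics/b3z.png",cv2.resize(t[80:210,140:340],None,fx=4,fy=4,interpolation=cv2.INTER_CUBIC))
for r in range(165,200,1): print(r,t[r,500],t[r,230])
E
```

```text
-45,-190,114 [153.2 178.2]
 -45,190,114 [616.1 177.6]
 -45,0,102 [382.5 176.3]
 -120,-190,12 [187.2  93.5]
 -120,190,12 [557.5  93.1]
 -45,0,114 [384.6 177.9]
165 [124 180 232] [138 202 246]
166 [123 180 232] [136 202 246]
167 [124 181 234] [134 199 244]
168 [125 183 234] [134 196 244]
169 [120 180 233] [138 201 246]
170 [124 184 235] [137 200 245]
171 [120 179 232] [134 196 243]
172 [124 181 234] [131 191 241]
173 [121 177 229] [129 190 239]
174 [120 172 226] [108 160 219]
175 [ 99 146 200] [ 65 102 151]
176 [ 61  97 141] [ 48  95 157]
177 [ 60 100 166] [ 75 131 210]
178 [ 68 127 206] [ 78 139 221]
179 [ 77 132 211] [ 75 137 219]
180 [ 74 129 207] [ 79 138 221]
181 [ 70 127 206] [ 75 136 219]
182 [ 76 131 211] [ 76 137 219]
183 [ 74 129 209] [ 74 135 218]
184 [ 68 125 206] [ 74 137 220]
185 [ 71 128 208] [ 76 138 220]
186 [ 72 127 208] [ 77 138 220]
187 [ 71 127 208] [ 74 135 218]
188 [ 72 130 209] [ 77 137 220]
189 [ 72 128 209] [ 75 134 219]
190 [ 68 126 207] [ 99 149 222]
191 [ 95 142 214] [184 205 234]
192 [177 198 229] [226 231 241]
193 [217 224 235] [224 231 241]
194 [218 225 235] [223 229 239]
195 [218 224 235] [224 230 240]
196 [218 224 235] [224 231 240]
197 [218 225 235] [225 231 241]
198 [219 225 236] [226 232 242]
199 [219 226 235] [226 233 242]
```

View pics/b3z.png

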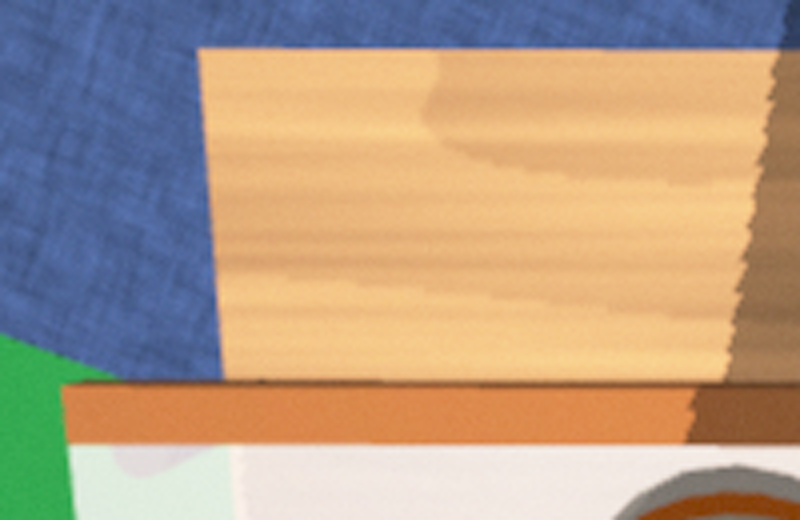

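Request:
step_arm(plan=[[40,0,0,0],[56,0,0,0],[60,0,0,0],[61,0,0,0],[61,0,0,0],[61,0,0,0]])

```text
t: 6.48
ee_pos: [0.5656, 0.1545, 0.2243]
tool_rot: [-0.322, 1.546, 0.323]
contact_force: [0.9, -0.3, -3.4]
opening: 0.639
```

```bash
python3 w.py side b4 270,120,410,300,3.3
```

```text
6.53 [565.5 154.5 224.1] [-0.74  0.26  0.47  1.61 -0.12  1.3   1.73] 0.6331965484839204 [ 0.   0.4 -2.5]
```

View pics/b4.png

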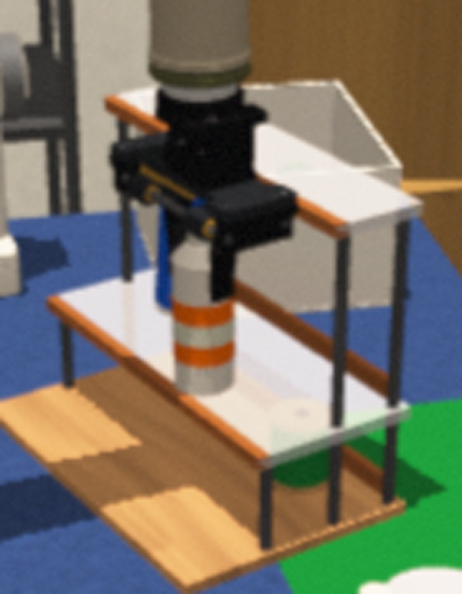

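Request:
step_arm(plan=[[1,0,0,0],[1,0,0,0]])

```text
t: 6.78
ee_pos: [0.5655, 0.1545, 0.2229]
tool_rot: [-0.322, 1.546, 0.322]
contact_force: [-0.1, -0.0, -0.4]
opening: 0.634
```

Request:
step_arm(plan=[[1,0,0,0],[1,0,0,0]])

```text
t: 7.02
ee_pos: [0.5659, 0.1545, 0.2228]
tool_rot: [-0.322, 1.545, 0.323]
contact_force: [-0.8, -0.4, 6.3]
opening: 0.632
```

Request:
step_arm(plan=[[-1,0,0,0],[-1,0,0,0],[-1,0,0,0],[-1,0,0,0]], hand=-1)

```text
t: 7.52
ee_pos: [0.5652, 0.1544, 0.2224]
tool_rot: [-0.322, 1.547, 0.322]
contact_force: [-0.2, -0.1, 0.1]
opening: 0.965
```

Request:
step_arm(plan=[[-40,0,0,0],[-85,0,0,0],[-85,0,0,0]])

```text
t: 7.9
ee_pos: [0.5667, 0.1546, 0.3111]
tool_rot: [-0.321, 1.541, 0.323]
contact_force: [-0.0, -0.4, -1.4]
opening: 0.999
```

```bash
python3 w.py side b5 230,100,450,340,2.5;python3 w.py wrist b5w;  python3 rp.py wrist " -45,-190,114" " -45,190,114" " -13,-50,274" " -13,-50,114"
```

```text
7.95 [565.9 154.5 308.8] [-0.74  0.22  0.48  1.47 -0.1   1.47  1.72] 1.0001870653749363 [-0.1 -0.2 -1.4]
8.0 [565.3 154.5 307.4] [-0.74  0.22  0.48  1.47 -0.1   1.47  1.72] 0.9999849330385033 [-0.8 -1.  -0. ]
 -45,-190,114 [163.6 175. ]
 -45,190,114 [596.9 174.7]
 -13,-50,274 [322.9 273.1]
 -13,-50,114 [323.3 210.7]
```

View pics/b5.png

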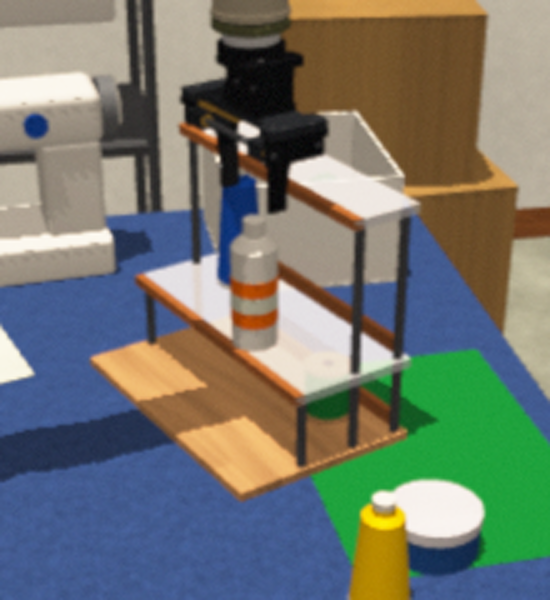

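View pics/b5w.png

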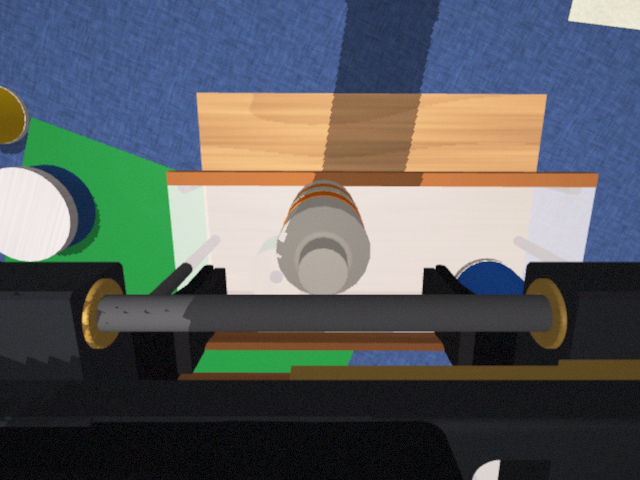

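Request:
step_arm(plan=[[0,0,-60,0],[0,-40,-100,10],[0,-85,-120,20],[0,-140,-145,30],[0,-190,-165,40],[0,-240,-190,50],[0,-290,-215,60],[40,-340,-240,70],[80,-390,-262,80],[120,-423,-279,83.5],[155,-423,-279,83.5],[155,-423,-279,83.5],[155,-423,-279,83.5]])

```text
t: 9.68
ee_pos: [0.4789, -0.3445, 0.1535]
tool_rot: [0.814, 1.412, -0.814]
contact_force: [-0.9, -0.7, 1.2]
opening: 1.001
```

```bash
python3 w.py wrist s1 0,0,640,480,1 480,-348.7,70 480,-348.7,0
```

```text
9.72 [ 479.3 -344.5  154. ] [-0.16  0.42  0.89  1.7  -0.35  1.19  1.35] 0.9979685575153423 [0.2 0.1 0.1]
480,-348.7,70 [321.8 250.8]
480,-348.7,0 [322.2 225.1]
```

View pics/s1.png

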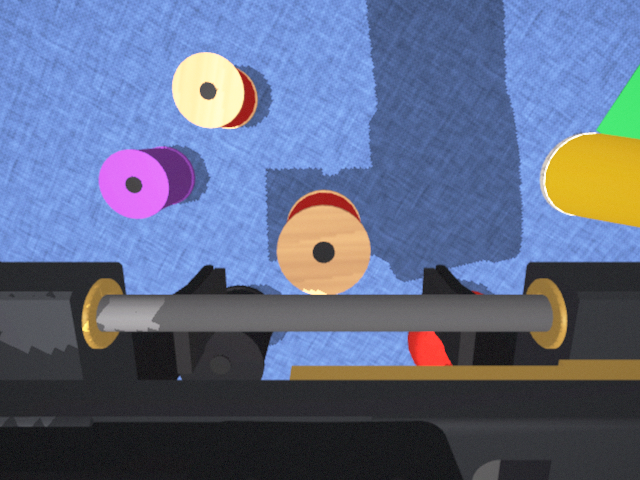

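Request:
step_arm(plan=[[50,0,0,0],[90,0,0,0],[102,0,0,0],[102,0,0,0]])

```text
t: 10.22
ee_pos: [0.4791, -0.3449, 0.0517]
tool_rot: [0.815, 1.412, -0.814]
contact_force: [0.1, -1.0, 0.5]
opening: 1.001
```

Request:
step_arm(plan=[[0,0,0,0],[0,0,0,0],[0,0,0,0],[0,0,0,0],[0,0,0,0],[0,0,0,0]], hand=1, grip_force=25)

```text
t: 10.98
ee_pos: [0.4787, -0.3449, 0.0509]
tool_rot: [0.815, 1.412, -0.815]
contact_force: [-1.8, 1.4, 5.7]
opening: 0.672
```

Request:
step_arm(plan=[[-60,0,0,0],[-110,0,0,0],[-110,0,0,0]])

```text
t: 11.35
ee_pos: [0.4798, -0.3462, 0.1638]
tool_rot: [0.815, 1.407, -0.814]
contact_force: [0.4, 0.2, -2.6]
opening: 0.669
```

```bash
python3 w.py wrist s2; python3 w.py side s2s 200,100,440,460,1.6
```

```text
11.4 [ 479.  -345.1  161.4] [-0.16  0.41  0.9   1.69 -0.34  1.2   1.35] 0.6711000833717109 [-0.4  1.4 -3.3]
11.45 [ 478.3 -344.4  159.9] [-0.16  0.41  0.9   1.69 -0.34  1.2   1.35] 0.669477993395175 [ 0.5 -0.1 -1.9]
```

View pics/s2.png

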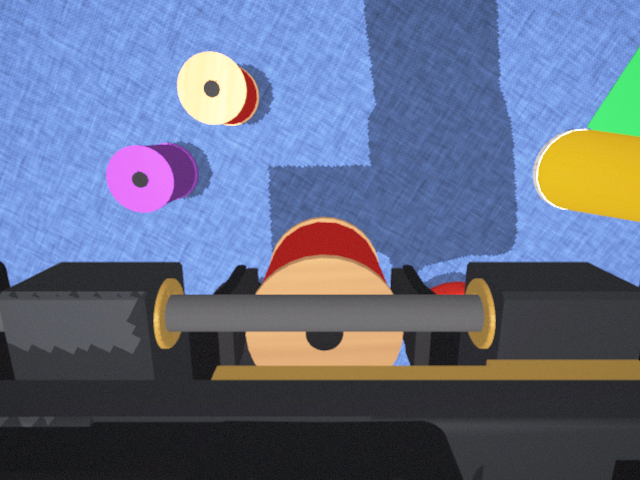

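View pics/s2s.png

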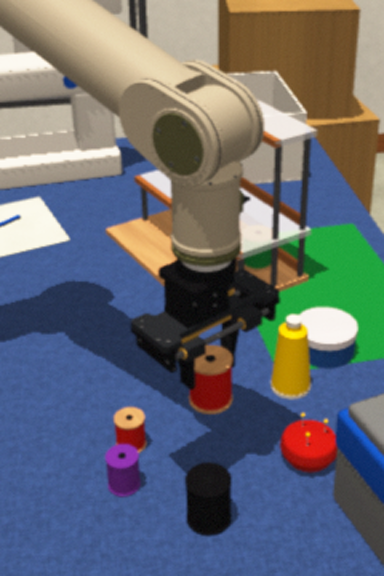

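Request:
step_arm(plan=[[-60,0,0,0],[-120,0,-20,-10],[-180,30,-60,-20],[-240,60,-100,-30],[-240,90,-150,-40],[-240,120,-200,-50],[-240,150,-250,-60],[-240,180,-300,-70],[-240,215,-350,-80],[-240,247,-398,-83.5],[-240,247,-398,-83.5],[-240,247,-398,-83.5],[-240,247,-398,-83.5]])

```text
t: 13.08
ee_pos: [0.4931, 0.1219, 0.4001]
tool_rot: [-0.321, 1.548, 0.32]
contact_force: [-0.1, 0.4, -1.7]
opening: 0.672
```

```bash
cat > st.py <<'E'
from h import *
from bench import env
o=env.get_obs();m=R.from_rotvec(o["tool_rot"]).as_matrix()
q=np.load("rack.npy");d=o["ee_pos"]-[q[0],q[1],0];c,s=np.cos(q[2]),np.sin(q[2])
print("t",round(o["t"],3),"yaw",round(np.degrees(np.arctan2(m[1,2],m[0,2])),2),"rack",np.round([1e3*(c*d[0]+s*d[1]),1e3*(-s*d[0]+c*d[1]),1e3*d[2]],1),"F",np.round(o["contact_force"],1),"qv",np.round(o["qvel"],2))
E
python3 st.py
```

```text
t 13.075 yaw 23.4 rack [-93.3 -51.  400.1] F [-0.1  0.4 -1.7] qv [ 0.   -0.01  0.   -0.   -0.    0.   -0.  ]
```

Request:
step_arm(plan=[[0,0,12,0],[0,0,42,0]])

```text
t: 13.32
ee_pos: [0.5323, 0.1396, 0.4014]
tool_rot: [-0.32, 1.545, 0.322]
contact_force: [0.2, 0.1, -0.7]
opening: 0.67
```

```bash
python3 st.py
```

```text
t 13.325 yaw 23.48 rack [-50.4 -50.5 401.4] F [ 0.2  0.1 -0.7] qv [ 0.12  0.65  0.13 -0.6  -0.32  0.03  0.21]
```

Request:
step_arm(plan=[[0,0,40,0]])

```text
t: 13.45
ee_pos: [0.5695, 0.156, 0.4012]
tool_rot: [-0.321, 1.545, 0.323]
contact_force: [-0.8, -0.4, -1.5]
opening: 0.67
```

```bash
python3 st.py
```

```text
t 13.45 yaw 23.51 rack [ -9.7 -50.3 401.2] F [-0.8 -0.4 -1.5] qv [ 0.22  0.86  0.12 -0.87 -0.43  0.12  0.23]
```

Request:
step_arm(plan=[[0,0,0,0]])

```text
t: 13.58
ee_pos: [0.57, 0.1573, 0.3982]
tool_rot: [-0.324, 1.549, 0.321]
contact_force: [-0.1, 0.1, -2.7]
opening: 0.668
```

```bash
python3 st.py
```

```text
t 13.575 yaw 23.57 rack [ -8.7 -49.3 398.2] F [-0.1  0.1 -2.7] qv [-0.   -0.07  0.01  0.04  0.03  0.01 -0.02]
```

Request:
step_arm(plan=[[0,0,0,0]])

```text
t: 13.7
ee_pos: [0.5685, 0.1555, 0.4003]
tool_rot: [-0.322, 1.547, 0.321]
contact_force: [-1.7, -0.7, -2.5]
opening: 0.673
```

```bash
python3 st.py; grep -n "" /dev/null; python3 -c "
from bench import env; print([a for a in dir(env) if a[0]!='_'])"
```

```text
t 13.7 yaw 23.48 rack [-10.8 -50.4 400.3] F [-1.7 -0.7 -2.5] qv [-0.   -0.03  0.    0.01  0.01  0.   -0.  ]
['Unreachable', 'camera', 'get_obs', 'job_done']
```

Request:
step_arm(plan=[[0,0,-45,0],[0,0,-82,0],[0,0,-82,0],[0,0,-82,0],[0,0,-82,0]], grip_force=40)

```text
t: 14.32
ee_pos: [0.4933, 0.1236, 0.4004]
tool_rot: [-0.323, 1.547, 0.322]
contact_force: [0.1, -0.1, -0.7]
opening: 0.669
```

Request:
step_arm(plan=[[0,0,8,0],[0,0,16,0],[0,0,30,0],[0,0,75,0]])

```text
t: 14.82
ee_pos: [0.5627, 0.1533, 0.4016]
tool_rot: [-0.321, 1.545, 0.323]
contact_force: [0.3, -0.0, -0.3]
opening: 0.668
```

```bash
python3 - <<'E'
from bench import env
import subprocess
import runpy
runpy.run_path("st.py"); env.camera("side"); runpy.run_path("st.py"); env.camera("side"); runpy.run_path("st.py")
E
```

```text
t 14.825 yaw 23.54 rack [-17.  -50.1 401.6] F [ 0.3 -0.  -0.3] qv [ 0.24  0.99  0.16 -0.97 -0.52  0.11  0.3 ]
t 14.875 yaw 23.73 rack [-12.4 -48.  397.6] F [-4.2  2.2 -5.3] qv [-0.03 -0.04 -0.05  0.11  0.06 -0.02 -0.05]
t 14.925 yaw 23.69 rack [-14.4 -48.1 397.3] F [-0.2  0.3 -3.3] qv [-0.01 -0.08  0.    0.06  0.05  0.02 -0.03]
```

Request:
step_arm(plan=[[0,0,-45,0],[0,0,-75,0],[50,0,-75,0],[105,0,-75,0],[160,0,-75,0],[205,0,-75,0],[224,0,-75,0],[224,0,-75,0],[224,0,-75,0]])

```text
t: 16.05
ee_pos: [0.4939, 0.1236, 0.1776]
tool_rot: [-0.322, 1.545, 0.322]
contact_force: [0.3, 0.2, -1.7]
opening: 0.667
```

```bash
python3 st.py; python3 w.py side p1 230,100,450,340,2.5; python3 w.py wrist p1w; python3 rp.py wrist " -45,-190,114" " -45,190,114"
```

```text
t 16.05 yaw 23.53 rack [-92.  -49.9 177.6] F [ 0.3  0.2 -1.7] qv [-0.   -0.01  0.   -0.    0.   -0.   -0.  ]
16.1 [493.9 123.6 177.8] [-0.81  0.11  0.51  1.86 -0.06  1.18  1.7 ] 0.6652375123955803 [ 0.1  0.4 -1.1]
16.15 [493.9 123.6 177.8] [-0.81  0.11  0.51  1.86 -0.06  1.18  1.7 ] 0.6687748488204593 [-0.3  0.7 -1.9]
 -45,-190,114 [ 91.2 326.8]
 -45,190,114 [719.2 326.3]
```

View pics/p1.png

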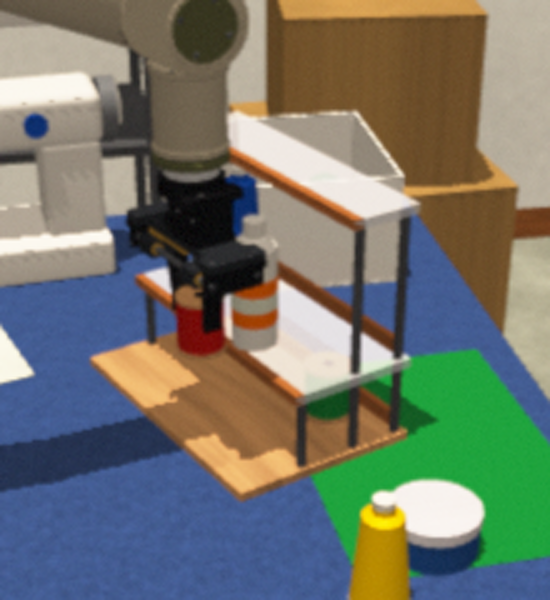

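View pics/p1w.png

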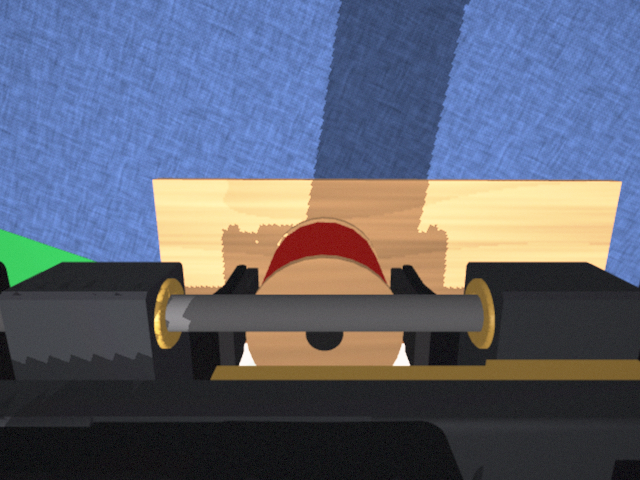

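Request:
step_arm(plan=[[0,0,8,0],[0,0,16,0],[0,0,29,0],[0,0,74,0],[0,0,74,0]])

```text
t: 16.82
ee_pos: [0.5628, 0.1546, 0.1754]
tool_rot: [-0.325, 1.547, 0.323]
contact_force: [-0.0, 0.2, -2.0]
opening: 0.672
```

```bash
python3 st.py; python3 w.py side p2 230,100,450,340,2.5
```

```text
t 16.825 yaw 23.64 rack [-16.4 -49.  175.4] F [-0.   0.2 -2. ] qv [-0.   -0.06  0.01  0.07  0.03  0.01 -0.02]
16.88 [561.8 153.4 175.6] [-0.78  0.3   0.52  1.68 -0.15  1.21  1.76] 0.6705675757100917 [-0.8 -0.4 -2.5]
```

View pics/p2.png

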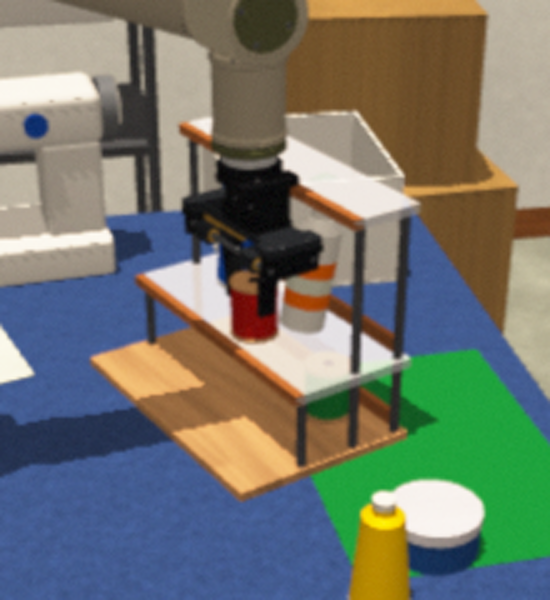

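Request:
step_arm(plan=[[0,0,-40,0],[0,0,-90,0],[0,0,-110,0],[0,0,-110,0]])

```text
t: 17.38
ee_pos: [0.4592, 0.1085, 0.1769]
tool_rot: [-0.321, 1.546, 0.323]
contact_force: [0.5, 0.2, -1.1]
opening: 0.673
```

```bash
python3 w.py side p3 290,130,400,270,5; python3 w.py top p3t 120,120,320,270,4; python3 - <<'E'
from h import *
from meas import rackpts
q=np.load("rack.npy"); C=cal()
th=np.linspace(0,2*np.pi,13)
for cam,x0,y0,k in(("side",290,130,5),("top",120,120,4)):
  for xc in (58,65,75):
    ax=np.array([[xc,-50,z] for z in(114,240,274)])/1000
    L=np.array([[xc-28,-50,z] for z in (114,240)])/1000
    print(cam,xc,"axis",np.round((proj(C[cam],rackpts(q,ax))-[x0,y0])*k).tolist(),"front",np.round((proj(C[cam],rackpts(q,L))-[x0,y0])*k).tolist())
E
```

```text
17.43 [460.1 109.1 177.1] [-0.84  0.02  0.52  1.95 -0.01  1.17  1.67] 0.6686460519341824 [ 0.7  0.2 -1.1]
17.48 [460.5 109.3 177. ] [-0.84  0.02  0.52  1.95 -0.01  1.17  1.67] 0.6716729648634399 [ 1.1  0.1 -1.9]
side 58 axis [[301.0, 497.0], [303.0, 310.0], [304.0, 257.0]] front [[263.0, 509.0], [264.0, 321.0]]
side 65 axis [[310.0, 494.0], [313.0, 308.0], [313.0, 255.0]] front [[273.0, 506.0], [274.0, 318.0]]
side 75 axis [[323.0, 490.0], [326.0, 304.0], [327.0, 251.0]] front [[286.0, 502.0], [288.0, 315.0]]
top 58 axis [[393.0, 353.0], [347.0, 294.0], [332.0, 275.0]] front [[410.0, 394.0], [365.0, 339.0]]
top 65 axis [[389.0, 343.0], [342.0, 283.0], [328.0, 264.0]] front [[406.0, 383.0], [360.0, 327.0]]
top 75 axis [[383.0, 329.0], [336.0, 267.0], [321.0, 248.0]] front [[400.0, 369.0], [354.0, 311.0]]
```

View pics/p3.png

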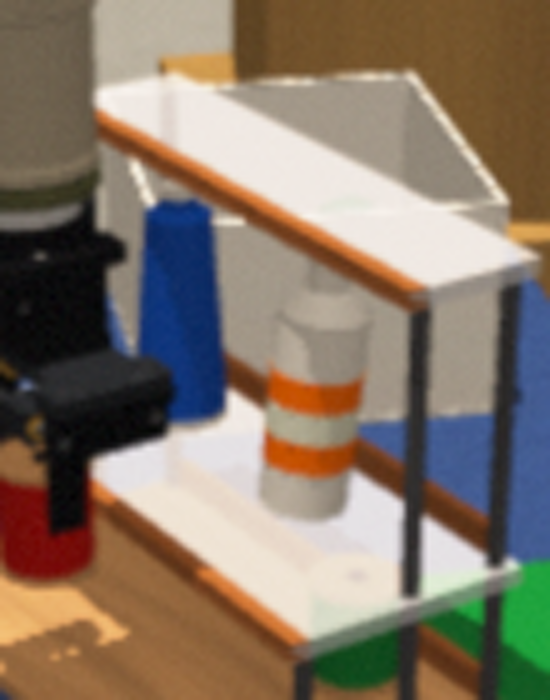

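View pics/p3t.png

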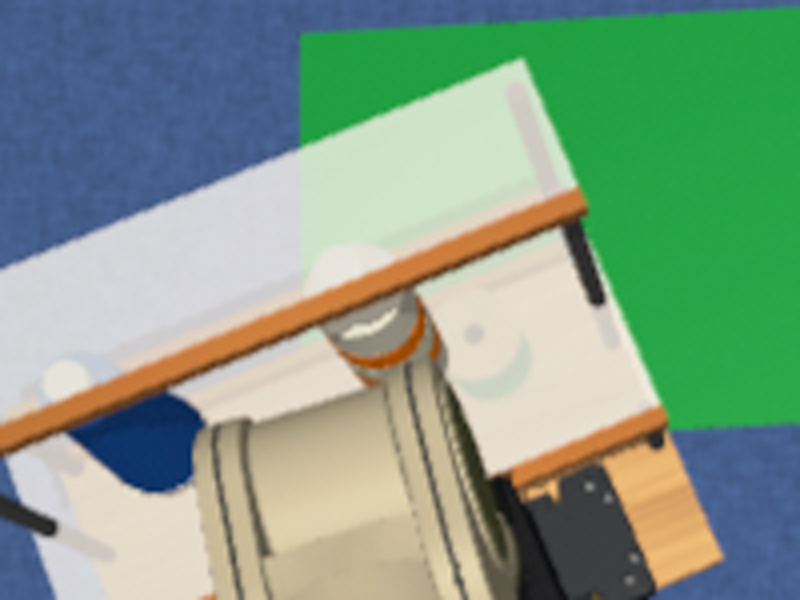

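Request:
step_arm(plan=[[0,0,0,0],[0,0,0,0]])

```text
t: 17.73
ee_pos: [0.4604, 0.1091, 0.1764]
tool_rot: [-0.323, 1.547, 0.322]
contact_force: [-0.5, 0.6, -2.0]
opening: 0.671
```

```bash
python3 w.py side p4 290,130,400,270,5; python3 w.py top p4t 120,120,320,270,4
```

```text
17.77 [460.3 109.  176.4] [-0.84  0.02  0.52  1.95 -0.01  1.17  1.67] 0.669356374359462 [ 0.6  0.2 -1.3]
17.82 [460.2 109.  176.4] [-0.84  0.02  0.52  1.95 -0.01  1.17  1.67] 0.6676249881003249 [ 0.5 -0.2 -2.1]
```

View pics/p4.png

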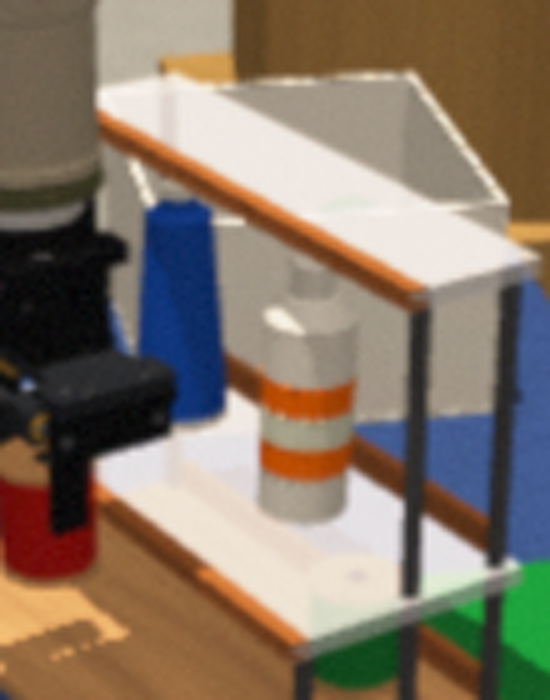

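View pics/p4t.png

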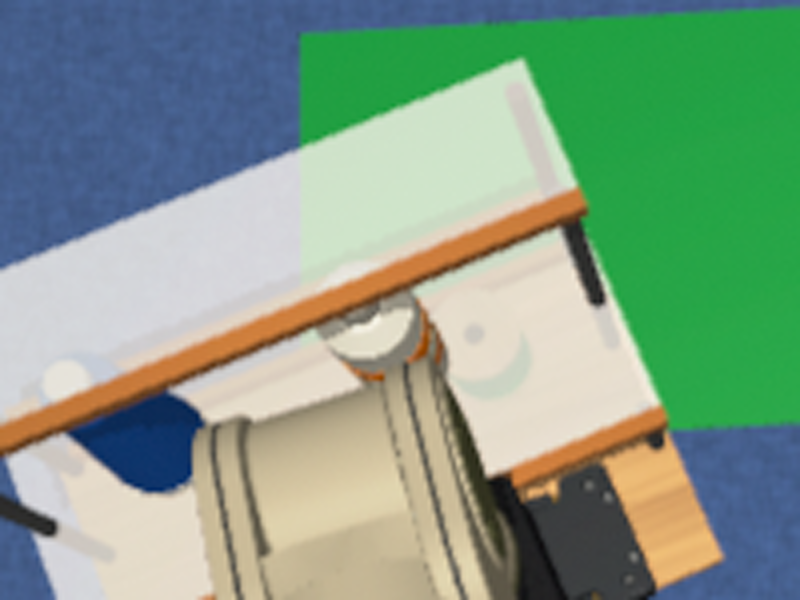

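Request:
step_arm(plan=[[0,-60,-20,0],[0,-120,-20,0],[0,-180,-20,0],[0,-240,-20,0],[0,-300,-20,0],[0,-320,-20,0],[0,-320,-20,0]])

```text
t: 18.7
ee_pos: [0.5694, -0.1942, 0.176]
tool_rot: [-0.321, 1.548, 0.319]
contact_force: [0.5, 0.2, -1.8]
opening: 0.669
```

```bash
python3 w.py side p5 290,130,400,270,5; python3 w.py top p5t 120,120,320,270,4; python3 w.py side p5s; python3 w.py top p5tf
```

```text
18.75 [ 569.4 -192.5  176. ] [-0.36  0.39  0.77  1.64 -0.28  1.23  2.45] 0.6745663589938695 [ 0.5  0.6 -1.2]
18.8 [ 569.4 -191.5  176.1] [-0.36  0.39  0.77  1.64 -0.28  1.23  2.45] 0.6735488830515511 [-0.5  0.9 -2.2]
18.85 [ 569.5 -190.9  176.3] [-0.36  0.39  0.77  1.64 -0.28  1.23  2.45] 0.6670600783451924 [-0.4 -0.1 -1.9]
18.9 [ 569.5 -190.8  176.4] [-0.36  0.39  0.77  1.64 -0.28  1.23  2.45] 0.6731189991795812 [-0.4  0.4 -1.7]
```

View pics/p5.png

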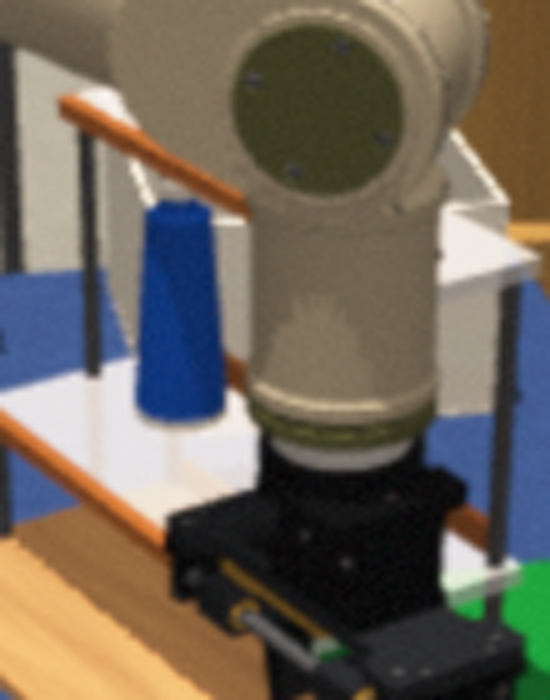

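View pics/p5t.png

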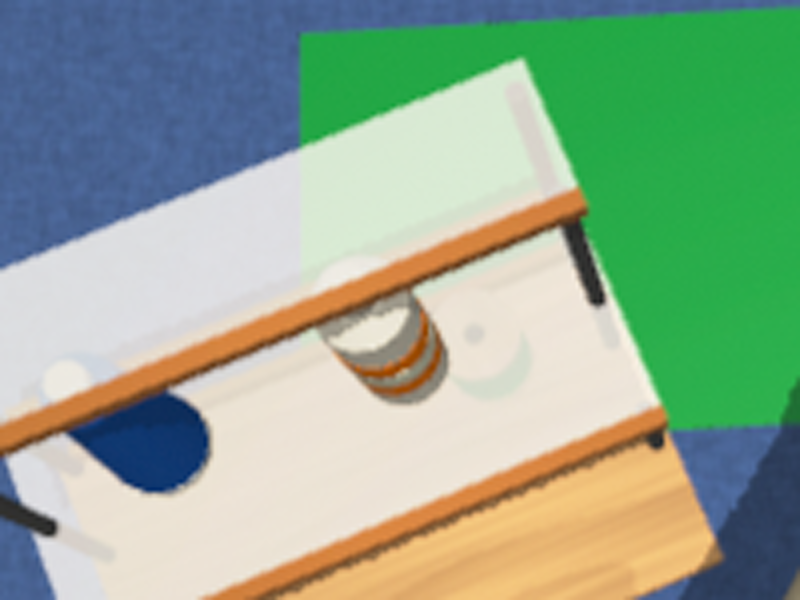

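```bash
python3 - <<'E'
from h import *
from meas import rackpts
q=np.load("rack.npy"); T=cal()["top"]; c,s=np.cos(q[2]),np.sin(q[2])
def inv(P): d=P-[q[0],q[1],0]; return np.round([1e3*(c*d[0]+s*d[1]),1e3*(-s*d[0]+c*d[1])],1)
im=cv2.imread("pics/p5tf.png")
big=cv2.resize(im[185:235,190:250],None,fx=12,fy=12,interpolation=cv2.INTER_CUBIC)
th=np.linspace(0,2*np.pi,60)
def draw(xc,yc,col):
    for z,r in((114,28),(240,28)):
        P=np.c_[xc+r*np.cos(th),yc+r*np.sin(th),np.full(60,z)]/1000
        p=((proj(T,rackpts(q,P))-[190,185])+.5)*12
        cv2.polylines(big,[np.int32(p)],True,col,1)
draw(57,-54,(0,0,255)); 
for x,z in((30,311),):
    P=np.array([[x,y,z] for y in(-150,50)])/1000
    p=((proj(T,rackpts(q,P))-[190,185])+.5)*12; cv2.polylines(big,[np.int32(p)],False,(255,0,255),1)
cv2.imwrite("pics/fit.png",big)
print(inv(onz(T,(120+403.5/4-.4,120+361/4-.4),.114)))
E
```

```text
[ 52.2 -53.5]
```

View pics/fit.png

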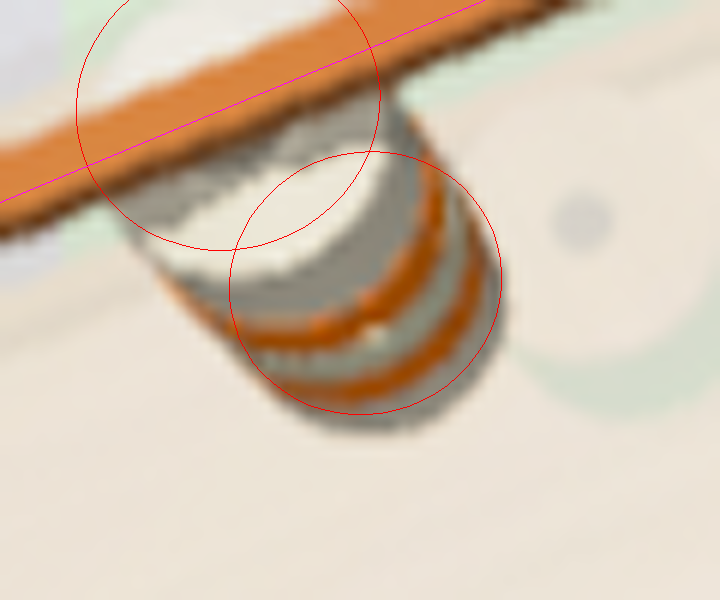

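```bash
python3 - <<'E'
from h import *
from meas import rackpts
from scipy.ndimage import map_coordinates
q=np.load("rack.npy"); T=cal()["top"]
im=cv2.imread("pics/p5tf.png").astype(float)
def prof(z,y,xs):
    P=np.array([[x,y,z] for x in xs])/1000; p=proj(T,rackpts(q,P))
    return np.stack([map_coordinates(im[:,:,k],[p[:,1],p[:,0]],order=1) for k in(2,1,0)],1)
for name,z,y,xs in(("mid edge",114,-54,range(-56,-36)),("mid edge",114,-110,range(-56,-36)),("bottle front",114,-54,range(14,36)),("top edge",311,-100,range(18,40)),("top",311,60,range(18,40)),("base",12,-100,range(-130,-112))):
    print(name,z,y); 
    for x,v in zip(xs,prof(z,y,list(xs))): print(x,v.astype(int),end=" ")
    print()
for y in range(-95,-15,4): pass
print("bottle sides at x=52"); 
for y in list(range(-92,-76))+list(range(-32,-16)): print(y,prof(114,y,[52])[0].astype(int),end=" ")
E
```

```text
mid edge 114 -54
-56 [229 178 112] -55 [215 162 102] -54 [186 139  87] -53 [156 115  72] -52 [142 102  62] -51 [140  96  55] -50 [141  92  50] -49 [159 100  52] -48 [178 109  55] -47 [195 119  58] -46 [205 126  61] -45 [214 132  63] -44 [219 135  65] -43 [219 135  65] -42 [219 135  65] -41 [219 135  67] -40 [219 137  70] -39 [220 141  77] -38 [223 158 106] -37 [227 178 138] 
mid edge 114 -110
-56 [228 175 110] -55 [206 155  98] -54 [175 130  81] -53 [144 105  65] -52 [138  97  58] -51 [137  92  52] -50 [143  92  49] -49 [163 103  52] -48 [184 113  56] -47 [200 122  60] -46 [209 127  63] -45 [216 132  65] -44 [217 132  66] -43 [217 132  66] -42 [217 132  66] -41 [217 131  66] -40 [217 132  67] -39 [218 138  78] -38 [221 156 106] -37 [225 175 136] 
bottle front 114 -54
14 [236 227 215] 15 [236 227 215] 16 [236 227 214] 17 [237 227 214] 18 [237 227 213] 19 [236 226 213] 20 [236 226 211] 21 [235 224 210] 22 [224 213 197] 23 [211 199 183] 24 [193 182 166] 25 [171 162 147] 26 [151 145 131] 27 [141 136 122] 28 [140 135 122] 29 [138 134 121] 30 [138 129 114] 31 [138 121 103] 32 [138 111  89]
[... 1066 characters left out ...]
80 113] -117 [231 180 113] -116 [230 179 112] -115 [228 177 111] -114 [227 175 109] -113 [225 173 108] 
bottle sides at x=52
-92 [233 225 212] -91 [234 226 213] -90 [235 226 213] -89 [235 227 213] -88 [235 227 213] -87 [235 227 213] -86 [235 227 213] -85 [235 227 214] -84 [235 227 213] -83 [227 218 202] -82 [217 206 189] -81 [198 184 166] -80 [168 147 126] -79 [139 109  86] -78 [129  91  63] -77 [133  86  51] -32 [147  85  29] -31 [147  95  46] -30 [143  99  59] -29 [137 100  67] -28 [132 102  77] -27 [136 111  87] -26 [145 123  98] -25 [163 143 120] -24 [187 169 148] -23 [211 197 177] -22 [226 213 197] -21 [234 223 209] -20 [236 226 214] -19 [236 226 214] -18 [236 226 214] -17 [236 226 214]
```

The top view shows the bottle upright again after rocking. Its front is about 2–3 mm short of the edge, because friction is high. I won't use another dynamic push. I'll stand the spool on the ledge, regrip it off-centre so it reaches further forward, and push the bottle slowly and low down with it.

Request:
step_arm(plan=[[0,60,0,0],[0,120,0,0],[0,180,0,0],[0,240,0,0],[0,300,0,0],[0,317,20,0],[0,317,70,0],[0,317,110,0],[0,317,126,0],[0,317,131,0],[5,317,131,0],[8,317,131,0],[8,317,131,0]])

```text
t: 20.52
ee_pos: [0.5623, 0.1505, 0.1684]
tool_rot: [-0.322, 1.547, 0.323]
contact_force: [-0.2, 0.2, -2.0]
opening: 0.668
```

```bash
python3 st.py
```

```text
t 20.525 yaw 23.54 rack [-18.5 -52.6 168.4] F [-0.2  0.2 -2. ] qv [ 0.   -0.    0.   -0.01 -0.    0.    0.  ]
```

Request:
step_arm(plan=[[1,0,0,0],[1,0,0,0]])

```text
t: 20.78
ee_pos: [0.5629, 0.1505, 0.1676]
tool_rot: [-0.322, 1.547, 0.322]
contact_force: [0.3, 0.7, -1.7]
opening: 0.667
```

Request:
step_arm(plan=[[1,0,0,0],[1,0,0,0]])

```text
t: 21.02
ee_pos: [0.563, 0.1505, 0.1665]
tool_rot: [-0.322, 1.547, 0.322]
contact_force: [0.3, 1.0, -0.5]
opening: 0.674
```

Request:
step_arm(plan=[[0.5,0,0,0],[0.5,0,0,0]])

```text
t: 21.28
ee_pos: [0.563, 0.1506, 0.166]
tool_rot: [-0.322, 1.547, 0.322]
contact_force: [0.1, -0.7, -2.4]
opening: 0.668
```

Request:
step_arm(plan=[[0,0,0,0],[0,0,0,0],[0,0,0,0],[-1,0,-5,0],[-1,0,-10,0],[-1,0,-10,0],[-1,0,-10,0]], hand=-0.1)

```text
t: 22.15
ee_pos: [0.5538, 0.1467, 0.1671]
tool_rot: [-0.322, 1.546, 0.323]
contact_force: [0.0, 0.8, -2.1]
opening: 0.667
```

```bash
python3 st.py; python3 w.py side r1 290,130,400,270,5
```

```text
t 22.15 yaw 23.55 rack [-27.8 -52.6 167.1] F [ 0.   0.8 -2.1] qv [-0.    0.01 -0.   -0.    0.    0.   -0.  ]
22.2 [553.8 146.7 167.1] [-0.86  0.29  0.63  1.72 -0.18  1.19  1.79] 0.6688168438121006 [ 0.8  0.4 -1.8]
```

View pics/r1.png

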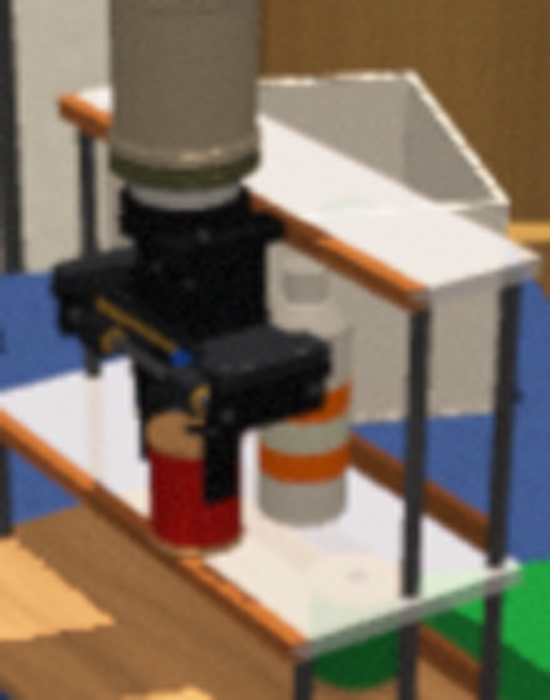

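Request:
step_arm(plan=[[0,0,5,0],[0,0,10,0],[1,0,10,0],[2,0,10,0],[2,0,10,0]])

```text
t: 22.82
ee_pos: [0.5629, 0.1505, 0.165]
tool_rot: [-0.322, 1.547, 0.322]
contact_force: [0.5, 0.1, -1.5]
opening: 0.672
```

Request:
step_arm(plan=[[0,0,0,0],[0,0,0,0],[0,0,0,0]], hand=-0.6)

```text
t: 23.2
ee_pos: [0.563, 0.1506, 0.1652]
tool_rot: [-0.322, 1.546, 0.322]
contact_force: [-0.1, -0.0, -0.6]
opening: 0.796
```

Request:
step_arm(plan=[[-1,0,-5,0],[-1,0,-10,0],[-1,0,-10,0],[-1,0,-10,0]])

```text
t: 23.7
ee_pos: [0.5538, 0.1467, 0.1661]
tool_rot: [-0.322, 1.546, 0.323]
contact_force: [0.0, 0.1, 0.1]
opening: 0.799
```

Request:
step_arm(plan=[[0,0,0,0],[0,0,0,0],[0,0,0,0],[0,0,0,0]], hand=1, grip_force=20)

```text
t: 24.2
ee_pos: [0.5539, 0.1466, 0.166]
tool_rot: [-0.322, 1.547, 0.322]
contact_force: [1.0, -0.4, -0.4]
opening: 0.648
```

```bash
python3 st.py; python3 w.py side r2 290,130,400,270,5; python3 w.py wrist r2w
```

```text
t 24.2 yaw 23.54 rack [-27.8 -52.7 166. ] F [ 1.  -0.4 -0.4] qv [ 0.  0.  0. -0.  0.  0. -0.]
24.25 [553.9 146.6 166. ] [-0.86  0.3   0.63  1.72 -0.19  1.18  1.8 ] 0.6486681032856034 [ 0.8  0.1 -0.2]
24.3 [553.8 146.6 166. ] [-0.86  0.3   0.63  1.72 -0.19  1.18  1.8 ] 0.6503826587341803 [-0.2 -0.5 -0.6]
```

View pics/r2.png

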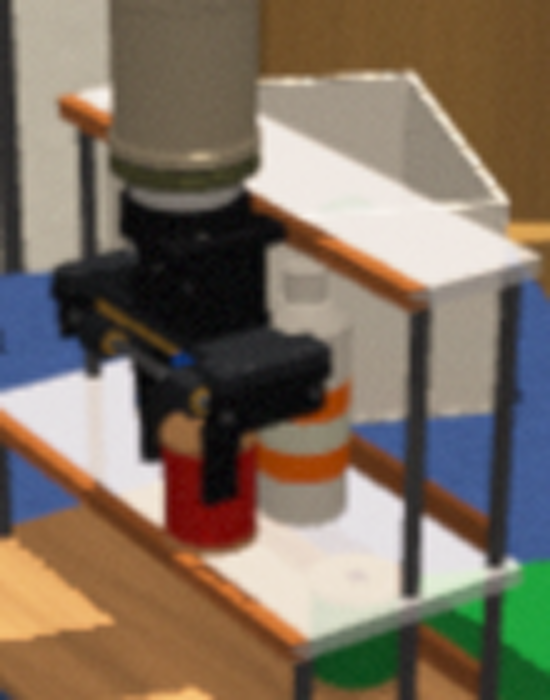

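View pics/r2w.png

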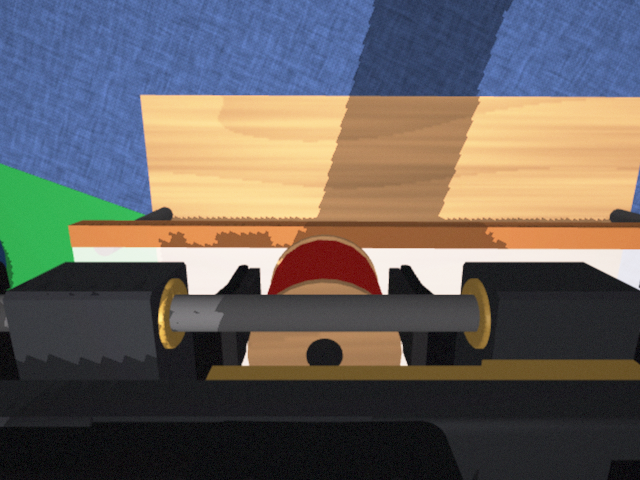

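Request:
step_arm(plan=[[0,0,2,0],[0,0,4,0],[0,0,6,0],[0,0,7,0],[0,0,8,0],[0,0,9,0],[0,0,10,0],[0,0,11,0],[0,0,12,0],[0,0,13,0],[0,0,14,0],[0,0,14,0]])

```text
t: 25.8
ee_pos: [0.5668, 0.1522, 0.166]
tool_rot: [-0.322, 1.546, 0.322]
contact_force: [-0.6, -0.1, -0.3]
opening: 0.651
```

```bash
python3 st.py; python3 w.py side r3 290,130,400,270,5; python3 w.py wrist r3w
```

```text
t 25.8 yaw 23.54 rack [-13.7 -52.7 166. ] F [-0.6 -0.1 -0.3] qv [ 0. -0. -0.  0.  0. -0.  0.]
25.85 [566.8 152.3 166. ] [-0.85  0.33  0.62  1.68 -0.2   1.19  1.8 ] 0.653326279907181 [-0.2  0.2 -0.8]
25.9 [566.8 152.3 166. ] [-0.85  0.33  0.62  1.68 -0.2   1.19  1.8 ] 0.6474969680631156 [-0.2 -0.8 -0.3]
```

View pics/r3.png

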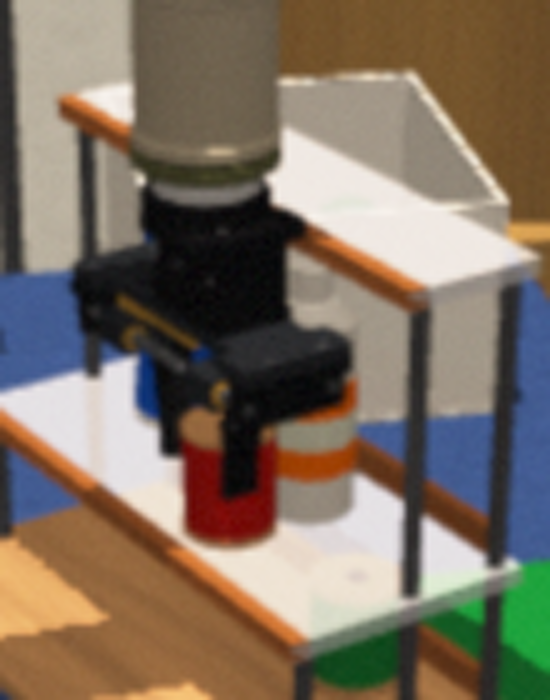

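View pics/r3w.png

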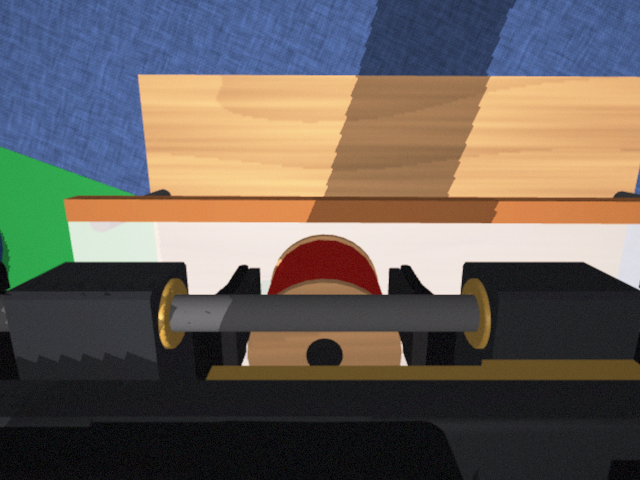

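Request:
step_arm(plan=[[0,0,-4,0],[0,0,-10,0],[0,0,-16,0],[0,0,-19,0],[0,0,-19,0]])

```text
t: 26.52
ee_pos: [0.5488, 0.1445, 0.166]
tool_rot: [-0.322, 1.547, 0.323]
contact_force: [0.6, 0.0, -0.3]
opening: 0.65
```

```bash
python3 st.py; python3 w.py side r4 290,130,400,270,5; python3 - <<'E'
import cv2,numpy as np
a=cv2.imread("pics/p4.png");b=cv2.imread("pics/r4.png")
# template: base part of bottle in p4
t=a[440:520,250:355]
r=cv2.matchTemplate(b[400:560,230:400],t,cv2.TM_CCOEFF_NORMED);_,m,_,l=cv2.minMaxLoc(r);print(m,l[0]+230-250,l[1]+400-440)
E
```

```text
t 26.525 yaw 23.54 rack [-33.3 -52.6 166. ] F [ 0.6  0.  -0.3] qv [ 0.    0.01 -0.   -0.01 -0.   -0.    0.  ]
26.57 [549.  144.5 166. ] [-0.87  0.28  0.63  1.73 -0.18  1.18  1.79] 0.650805691439804 [-0.3 -0.4 -0.5]
0.9706746339797974 5 1
```

View pics/r4.png

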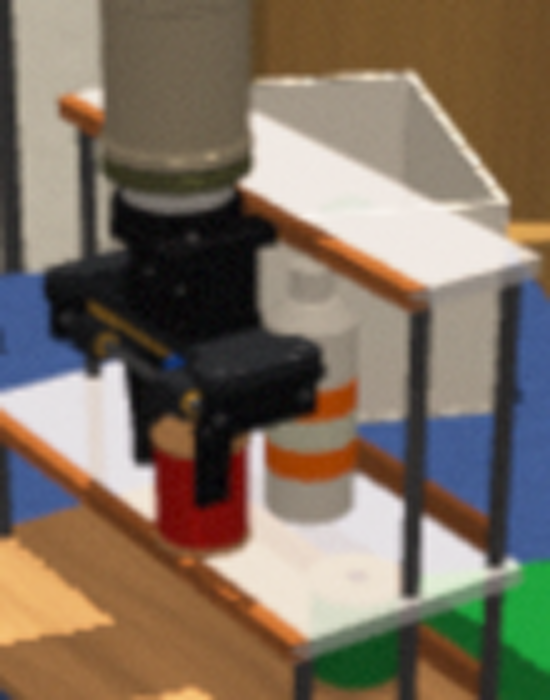

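Request:
step_arm(plan=[[-3,0,0,0],[-8,0,0,0],[-10,0,0,0]])

```text
t: 26.95
ee_pos: [0.5495, 0.1446, 0.1765]
tool_rot: [-0.322, 1.546, 0.322]
contact_force: [-0.4, -0.1, -1.0]
opening: 0.65
```

```bash
python3 w.py side r5 290,130,400,270,5; python3 w.py wrist r5w
```

```text
27.0 [549.5 144.6 176.6] [-0.87  0.27  0.63  1.72 -0.17  1.2   1.79] 0.650608198121916 [-0.4  0.4 -1.7]
27.05 [549.4 144.6 176.4] [-0.87  0.27  0.63  1.72 -0.17  1.2   1.79] 0.6545317098340873 [-0.2  0.2 -1.4]
```

View pics/r5.png

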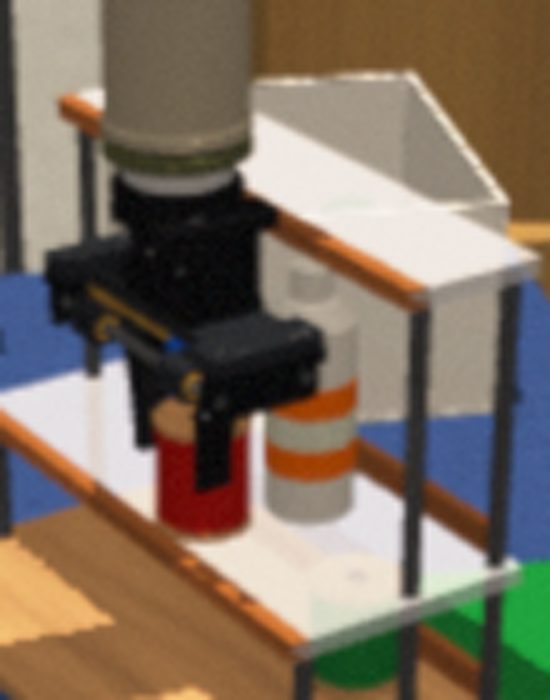

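View pics/r5w.png

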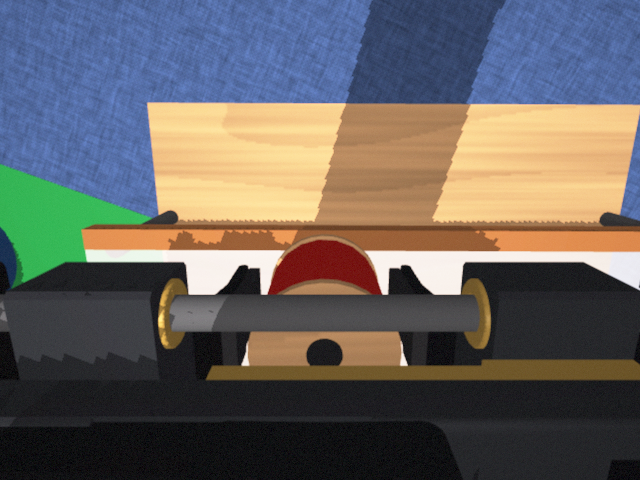

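The spool is held firmly. I'll move it aside to get a clear top view of the bottle.

Request:
step_arm(plan=[[0,0,-30,0],[0,0,-70,0],[0,-30,-105,0],[0,-80,-116,0],[0,-130,-116,0],[0,-180,-116,0],[0,-230,-116,0],[0,-280,-116,0],[0,-310,-116,0],[0,-317,-116,0]])

```text
t: 28.3
ee_pos: [0.5694, -0.1947, 0.1757]
tool_rot: [-0.321, 1.548, 0.319]
contact_force: [-0.1, -0.1, -1.7]
opening: 0.652
```

```bash
python3 w.py top r6 190,185,250,235,12; cat > edge.py <<'E'
import sys
from h import *
from meas import rackpts
from scipy.ndimage import map_coordinates
from bench import env
q=np.load("rack.npy"); c=env.camera("top"); T=cal()["top"]; im=c["pixels"].astype(float)
cv2.imwrite("pics/%s.png"%sys.argv[1],c["pixels"][:,:,::-1])
def prof(z,y,xs):
    P=np.array([[x,y,z] for x in xs])/1000; p=proj(T,rackpts(q,P))
    return map_coordinates(im.mean(2),[p[:,1],p[:,0]],order=1)
for y in (-58,-54,-50):
  for name,z,xs in(("mid",114,range(-54,-38)),("bottle",114,range(16,42))):
    print(name,y,[(x,int(v)) for x,v in zip(xs,prof(z,y,list(xs)))])
E
python3 edge.py r6f
```

```text
28.35 [ 569.4 -194.1  175.7] [-0.41  0.41  0.85  1.64 -0.32  1.24  2.48] 0.649327936072487 [-0.4 -1.1 -2.6]
mid -58 [(-54, 157), (-53, 132), (-52, 107), (-51, 99), (-50, 102), (-49, 107), (-48, 122), (-47, 136), (-46, 147), (-45, 147), (-44, 147), (-43, 147), (-42, 147), (-41, 147), (-40, 150), (-39, 154)]
bottle -58 [(16, 235), (17, 235), (18, 234), (19, 234), (20, 234), (21, 234), (22, 234), (23, 234), (24, 234), (25, 235), (26, 233), (27, 232), (28, 224), (29, 209), (30, 191), (31, 173), (32, 157), (33, 144), (34, 141), (35, 139), (36, 136), (37, 128), (38, 120), (39, 109), (40, 96), (41, 85)]
mid -54 [(-54, 146), (-53, 122), (-52, 109), (-51, 104), (-50, 100), (-49, 111), (-48, 122), (-47, 132), (-46, 139), (-45, 145), (-44, 147), (-43, 147), (-42, 147), (-41, 148), (-40, 149), (-39, 153)]
bottle -54 [(16, 234), (17, 234), (18, 234), (19, 234), (20, 234), (21, 234), (22, 234), (23, 234), (24, 234), (25, 234), (26, 233), (27, 229), (28, 219), (29, 207), (30, 187), (31, 164), (32, 144), (33, 142), (34, 141), (35, 140), (36, 135), (37, 129), (38, 118), (39, 106), (40, 93), (41, 89)]
mid -50 [(-54, 168), (-53, 150), (-52, 125), (-51, 104), (-50, 103), (-49, 109), (-48, 118), (-47, 131), (-46, 142), (-45, 147), (-44, 147), (-43, 147), (-42, 147), (-41, 148), (-40, 148), (-39, 162)]
bottle -50 [(16, 234), (17, 234), (18, 234), (19, 234), (20, 234), (21, 234), (22, 234), (23, 234), (24, 234), (25, 234), (26, 232), (27, 227), (28, 221), (29, 205), (30, 183), (31, 161), (32, 151), (33, 145), (34, 141), (35, 137), (36, 133), (37, 125), (38, 113), (39, 100), (40, 91), (41, 89)]
```

View pics/r6.png

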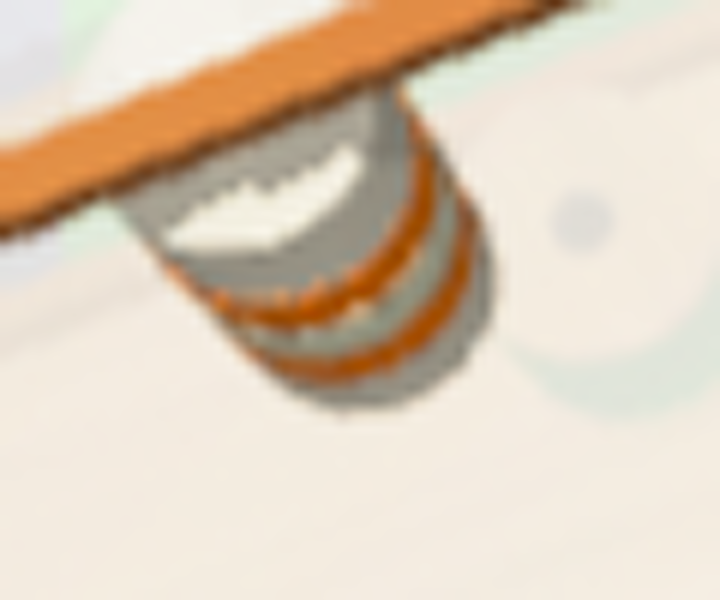

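The bottle front is about 78 mm behind the tier's front edge, and 75 mm is enough, so it is roughly 3 mm inside and upright. Next, the spool goes onto the bottom ledge at rack y of about +40.

Request:
step_arm(plan=[[0,60,0,0],[0,120,0,0],[0,180,0,0],[0,240,0,0],[0,300,0,0],[0,355,20,0],[0,400,40,0],[0,411,46,0],[30,411,46,0],[65,411,46,0],[95,411,46,0],[106,411,46,0],[108,411,46,0],[108,411,46,0]])

```text
t: 30.15
ee_pos: [0.448, 0.2031, 0.069]
tool_rot: [-0.322, 1.545, 0.323]
contact_force: [-0.4, -1.1, -2.1]
opening: 0.647
```

```bash
python3 st.py; python3 w.py side l1 250,150,410,310,4;python3 w.py wrist l1w;python3 rp.py wrist " -120,-190,12" " -120,190,12"
```

```text
t 30.15 yaw 23.54 rack [-102.3   41.4   69. ] F [-0.4 -1.1 -2.1] qv [-0. -0.  0. -0.  0. -0. -0.]
30.2 [448.1 203.2  69.1] [-1.08  0.23  0.62  2.02 -0.17  0.94  1.61] 0.6534644216071581 [ 0.2 -0.1 -1.9]
30.25 [448.1 203.2  69.1] [-1.08  0.23  0.62  2.02 -0.17  0.94  1.61] 0.6477838604388785 [-0.  -0.1 -1.4]
 -120,-190,12 [-100.6  225.3]
 -120,190,12 [594.1 224.8]
```

View pics/l1.png

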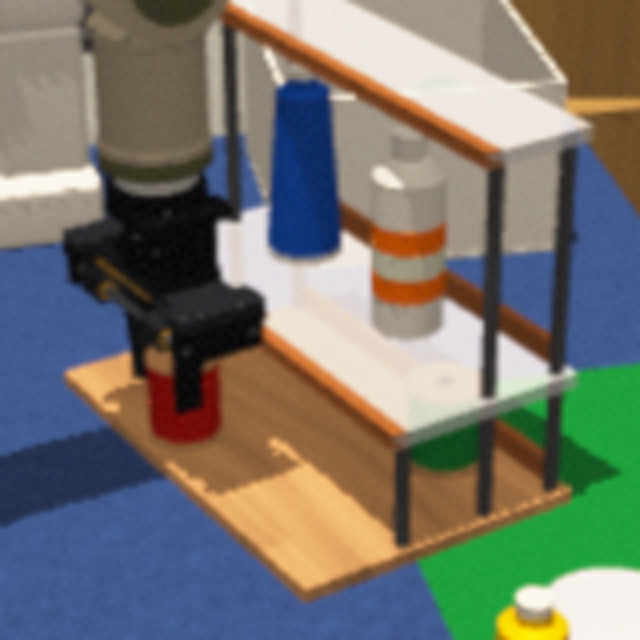

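View pics/l1w.png

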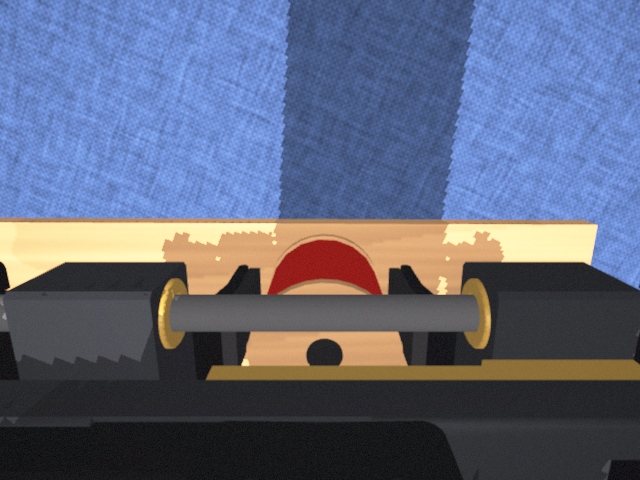

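Request:
step_arm(plan=[[3,0,0,0],[5,0,0,0],[5.5,0,0,0],[5.5,0,0,0]])

```text
t: 30.8
ee_pos: [0.4476, 0.203, 0.0637]
tool_rot: [-0.321, 1.547, 0.323]
contact_force: [-8.4, -3.1, 18.8]
opening: 0.65
```

Request:
step_arm(plan=[[0.7,0,0,0],[0.7,0,0,0]])

```text
t: 31.05
ee_pos: [0.4477, 0.203, 0.0634]
tool_rot: [-0.321, 1.547, 0.323]
contact_force: [-9.7, -4.2, 24.4]
opening: 0.653
```

Request:
step_arm(plan=[[-1.2,0,0,0],[-1.5,0,0,0]])

```text
t: 31.3
ee_pos: [0.4476, 0.203, 0.0636]
tool_rot: [-0.322, 1.546, 0.323]
contact_force: [-1.1, -0.2, 3.5]
opening: 0.652
```

Request:
step_arm(plan=[[0,0,0,0],[0,0,0,0],[0,0,0,0],[0,0,0,0]], hand=-1)

```text
t: 31.8
ee_pos: [0.4475, 0.2028, 0.0633]
tool_rot: [-0.322, 1.547, 0.322]
contact_force: [-0.9, 0.5, -0.3]
opening: 0.972
```

Request:
step_arm(plan=[[-5,0,-5,0],[-40,0,-20,0],[-60,0,-50,0],[-60,0,-60,0],[-60,0,-60,0]])

```text
t: 32.42
ee_pos: [0.392, 0.179, 0.1231]
tool_rot: [-0.322, 1.547, 0.324]
contact_force: [0.4, 0.2, -0.0]
opening: 0.997
```

```bash
python3 st.py; python3 w.py side l2 250,150,410,310,4;python3 w.py wrist l2w
```

```text
t 32.425 yaw 23.58 rack [-163.2   41.7  123.1] F [ 0.4  0.2 -0. ] qv [ 0.01  0.04  0.   -0.02 -0.01 -0.    0.01]
32.48 [392.5 179.1 123. ] [-1.16 -0.03  0.63  2.11  0.02  1.05  1.44] 1.0007102791872526 [ 0.3  0.2 -0. ]
32.52 [392.7 179.  122.9] [-1.16 -0.03  0.63  2.11  0.02  1.05  1.44] 0.9993996282976028 [ 0.7 -0.3  0.4]
```

View pics/l2.png

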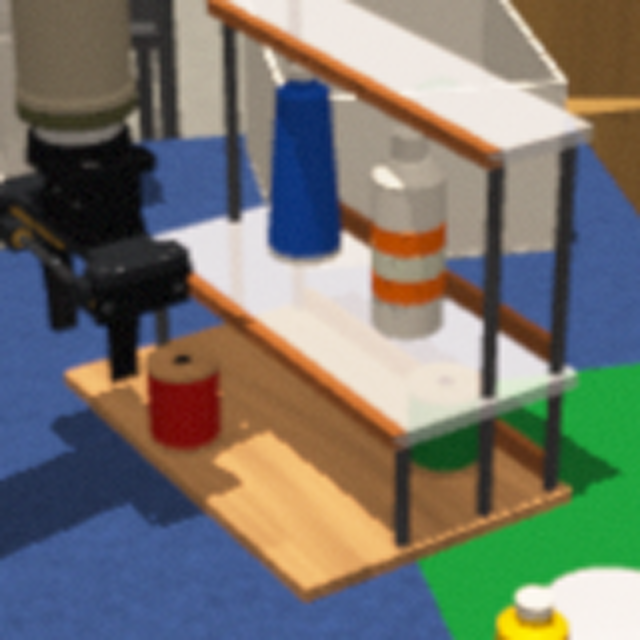

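View pics/l2w.png

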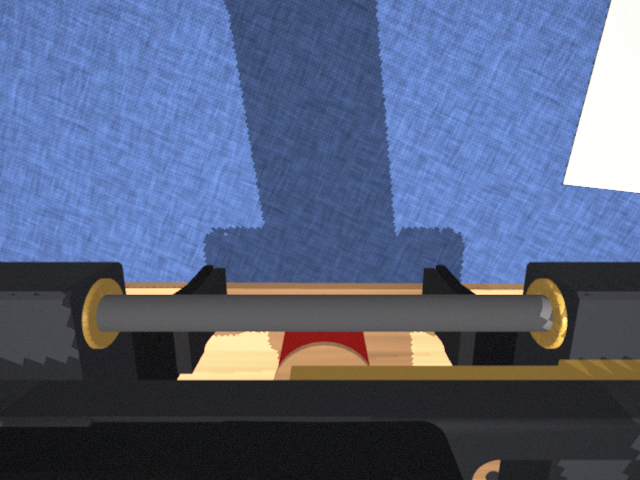

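Request:
step_arm(plan=[[0,0,0,0],[0,0,0,0],[0,0,0,0],[20,0,0,0],[45,0,0,0],[60,0,0,0],[60,0,5,0],[60,0,10,0],[60,0,10,0]], hand=1)

```text
t: 33.65
ee_pos: [0.4026, 0.1833, 0.0641]
tool_rot: [-0.322, 1.545, 0.323]
contact_force: [0.4, -0.9, -0.2]
opening: 0.065
```

```bash
python3 st.py; python3 w.py side l3 250,150,410,310,4
```

```text
t 33.65 yaw 23.54 rack [-151.8   41.4   64.1] F [ 0.4 -0.9 -0.2] qv [-0.   -0.01  0.    0.02  0.    0.   -0.  ]
33.7 [402.2 183.1  63.9] [-1.14  0.11  0.65  2.14 -0.09  0.91  1.54] 0.03820695489719536 [-0.5  0.1 -0.4]
```

View pics/l3.png

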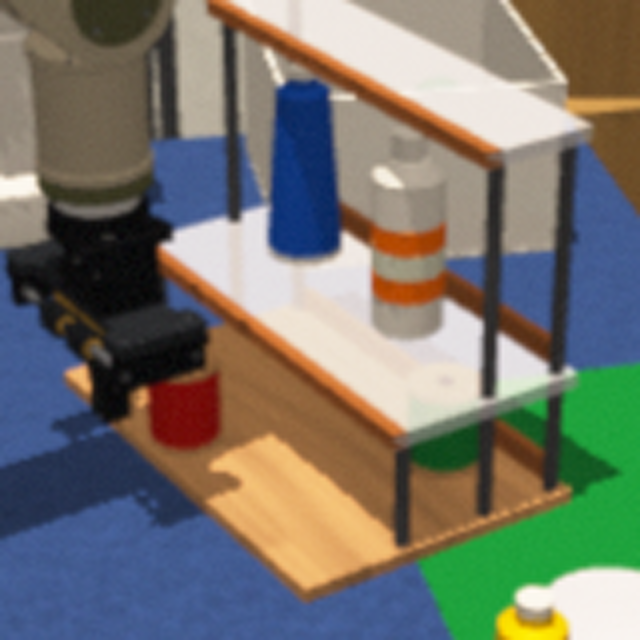

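Request:
step_arm(plan=[[0,0,12,0],[0,0,22,0],[0,0,30,0],[0,0,37,0],[0,0,86,0],[0,0,86,0]])

```text
t: 34.45
ee_pos: [0.4828, 0.2181, 0.0629]
tool_rot: [-0.324, 1.545, 0.321]
contact_force: [0.3, -0.1, 0.3]
opening: 0.004
```

```bash
python3 st.py; python3 w.py side l4 250,150,410,310,4
```

```text
t 34.45 yaw 23.57 rack [-64.3  41.2  62.9] F [ 0.3 -0.1  0.3] qv [-0.01 -0.06  0.01  0.08  0.04  0.01 -0.03]
34.5 [481.5 217.2  62.8] [-1.06  0.33  0.64  1.93 -0.24  0.95  1.67] 1.5814864681912629e-06 [-0.9 -0.4 -0.4]
```

View pics/l4.png

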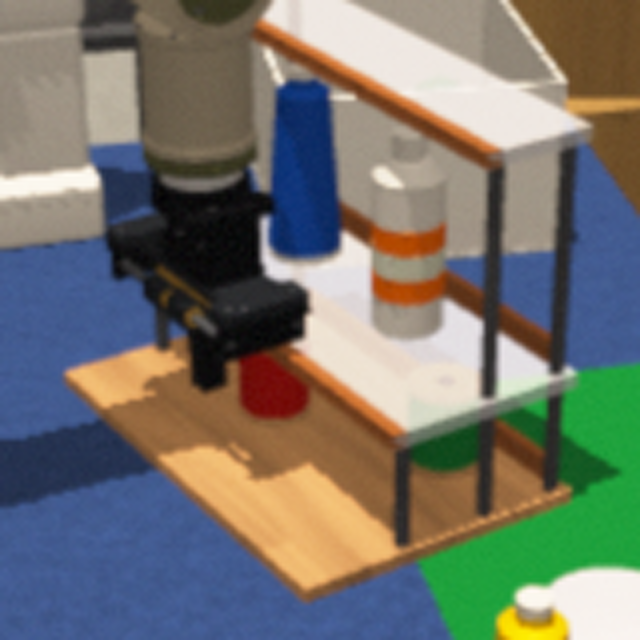

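Request:
step_arm(plan=[[0,0,-40,0],[0,0,-90,0],[-30,0,-95,0],[-80,0,-95,0],[-80,0,-95,0]])

```text
t: 35.12
ee_pos: [0.3946, 0.1802, 0.1464]
tool_rot: [-0.318, 1.542, 0.326]
contact_force: [0.1, 0.7, -0.8]
opening: 0.003
```

```bash
python3 w.py side l5 260,200,380,310,5; python3 w.py wrist l5w; python3 - <<'E'
from h import *
from meas import rackpts
q=np.load("rack.npy"); S=cal()["side"]
for xc in(-20,-10,0):
  print(xc,np.round((proj(S,rackpts(q,np.array([[xc,41.4,12],[xc,41.4,82],[xc-29.5,41.4,12]])/1000))-[260,200])*5).tolist())
print("edge",np.round((proj(S,rackpts(q,np.array([[-45,y,z] for y in(10,41.4,80) for z in (102,12)])/1000))-[260,200])*5).tolist())
E
```

```text
35.17 [393.6 179.7 144.6] [-1.21 -0.06  0.67  2.09  0.04  1.1   1.42] 0.0067935004661953645 [-0.4 -0.1 -0.1]
35.23 [393.  179.3 143.4] [-1.21 -0.06  0.67  2.09  0.04  1.1   1.42] 0.004850529856320651 [-0.2  0.  -0.9]
-20 [[270.0, 263.0], [268.0, 168.0], [231.0, 275.0]]
-10 [[283.0, 258.0], [281.0, 164.0], [245.0, 271.0]]
0 [[296.0, 254.0], [294.0, 160.0], [258.0, 267.0]]
edge [[259.0, 170.0], [263.0, 294.0], [233.0, 150.0], [237.0, 273.0], [202.0, 127.0], [207.0, 249.0]]
```

View pics/l5.png

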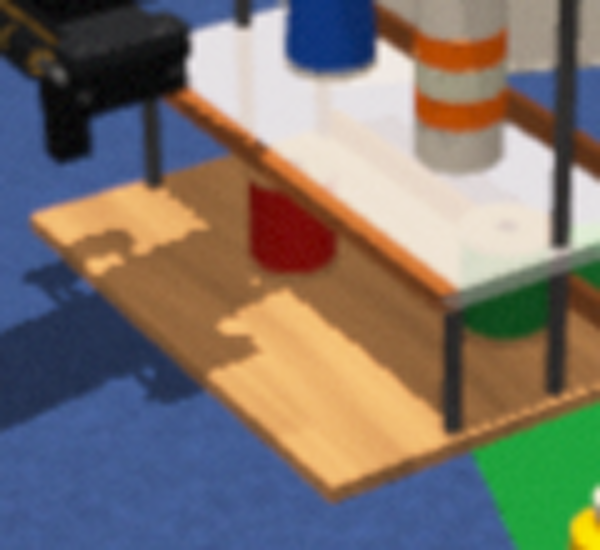

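View pics/l5w.png

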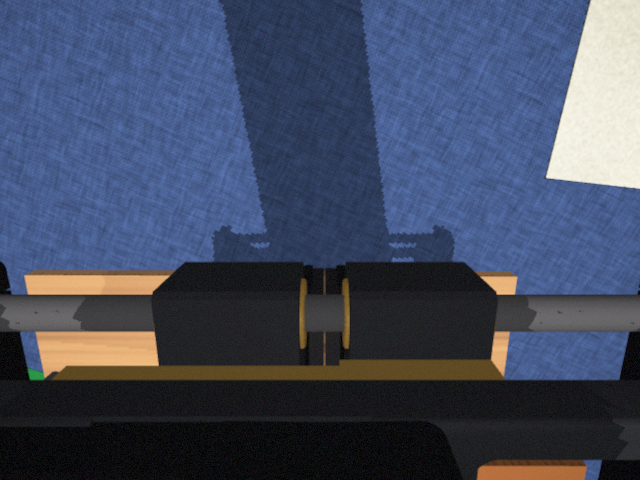

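Request:
step_arm(plan=[[-60,-40,0,0],[-60,-100,0,0],[-60,-160,0,0],[-60,-220,0,0],[-60,-280,20,0],[-60,-330,20,0],[-60,-380,20,0],[-60,-400,20,0],[-60,-400,20,0],[-60,-400,20,0]])

```text
t: 36.48
ee_pos: [0.571, -0.1785, 0.2025]
tool_rot: [-0.322, 1.548, 0.324]
contact_force: [-0.1, 0.9, 0.5]
opening: 0.003
```

```bash
python3 st.py; python3 w.py side f1; python3 w.py top f1t 120,120,330,290,3.5; python3 edge.py f1tf
```

```text
t 36.475 yaw 23.57 rack [-142.  -357.5  202.5] F [-0.1  0.9  0.5] qv [-0.02 -0.01  0.   -0.   -0.    0.    0.  ]
36.52 [ 571.2 -178.1  202.7] [-0.56  0.44  1.03  1.62 -0.39  1.31  2.52] 0.009680048089205539 [-0.2  0.8  0.6]
36.58 [ 571.4 -177.9  203. ] [-0.56  0.44  1.03  1.62 -0.39  1.31  2.52] 0.0055890230662317885 [-0.9 -0.5  0.3]
mid -58 [(-54, 158), (-53, 133), (-52, 109), (-51, 100), (-50, 102), (-49, 108), (-48, 123), (-47, 138), (-46, 148), (-45, 149), (-44, 149), (-43, 148), (-42, 148), (-41, 148), (-40, 150), (-39, 154)]
bottle -58 [(16, 236), (17, 236), (18, 236), (19, 236), (20, 236), (21, 235), (22, 235), (23, 236), (24, 236), (25, 235), (26, 235), (27, 233), (28, 226), (29, 211), (30, 193), (31, 174), (32, 158), (33, 146), (34, 143), (35, 141), (36, 138), (37, 130), (38, 121), (39, 110), (40, 96), (41, 86)]
mid -54 [(-54, 147), (-53, 123), (-52, 110), (-51, 105), (-50, 101), (-49, 112), (-48, 123), (-47, 134), (-46, 140), (-45, 146), (-44, 148), (-43, 148), (-42, 148), (-41, 149), (-40, 151), (-39, 154)]
bottle -54 [(16, 236), (17, 236), (18, 236), (19, 236), (20, 236), (21, 236), (22, 236), (23, 236), (24, 236), (25, 235), (26, 235), (27, 231), (28, 221), (29, 209), (30, 189), (31, 166), (32, 145), (33, 143), (34, 143), (35, 142), (36, 136), (37, 130), (38, 119), (39, 106), (40, 94), (41, 90)]
mid -50 [(-54, 169), (-53, 151), (-52, 126), (-51, 104), (-50, 104), (-49, 110), (-48, 120), (-47, 133), (-46, 144), (-45, 149), (-44, 149), (-43, 149), (-42, 149), (-41, 149), (-40, 149), (-39, 163)]
bottle -50 [(16, 236), (17, 236), (18, 236), (19, 236), (20, 236), (21, 236), (22, 236), (23, 236), (24, 236), (25, 236), (26, 234), (27, 228), (28, 222), (29, 207), (30, 185), (31, 163), (32, 153), (33, 147), (34, 143), (35, 139), (36, 134), (37, 127), (38, 114), (39, 102), (40, 93), (41, 90)]
```

View pics/f1t.png

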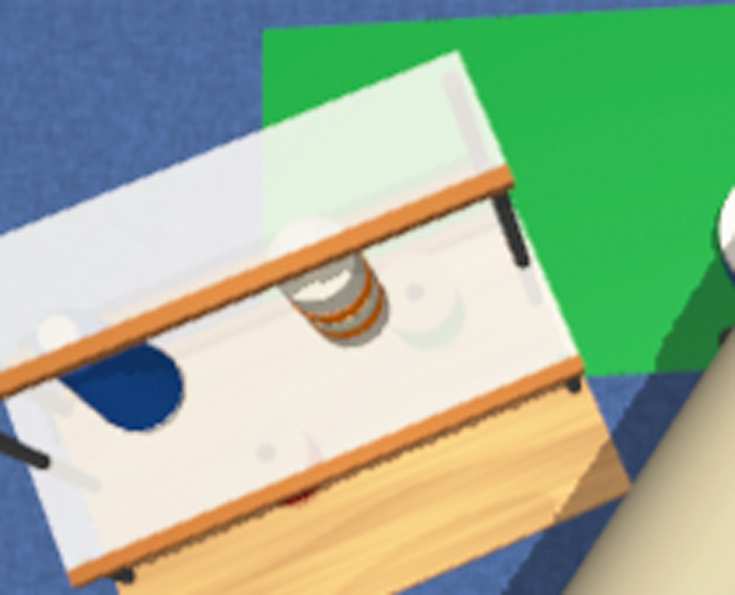

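View pics/f1.png

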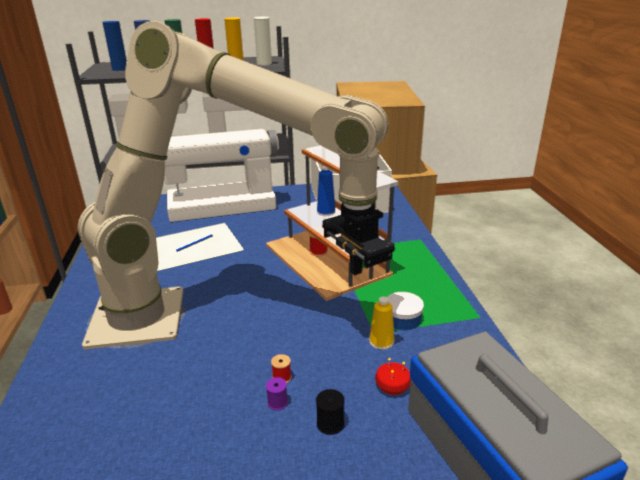

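```bash
python3 - <<'E'
from h import *
q=np.load("rack.npy"); T=cal()["top"]; c,s=np.cos(q[2]),np.sin(q[2])
im=cv2.imread("pics/f1tf.png"); cv2.imwrite("pics/f2.png",cv2.resize(im[235:285,175:235],None,fx=12,fy=12,interpolation=cv2.INTER_CUBIC))
def inv(P): d=P-[q[0],q[1],0]; return np.round([1e3*(c*d[0]+s*d[1]),1e3*(-s*d[0]+c*d[1])],1)
print(inv(onz(T,(120+297/3.5,120+503/3.5),.012)), inv(onz(T,(120+266/3.5,120+452/3.5),.082)))
E
```

```text
[-33.5  46.3] [-6.8 42.2]
```

View pics/f2.png

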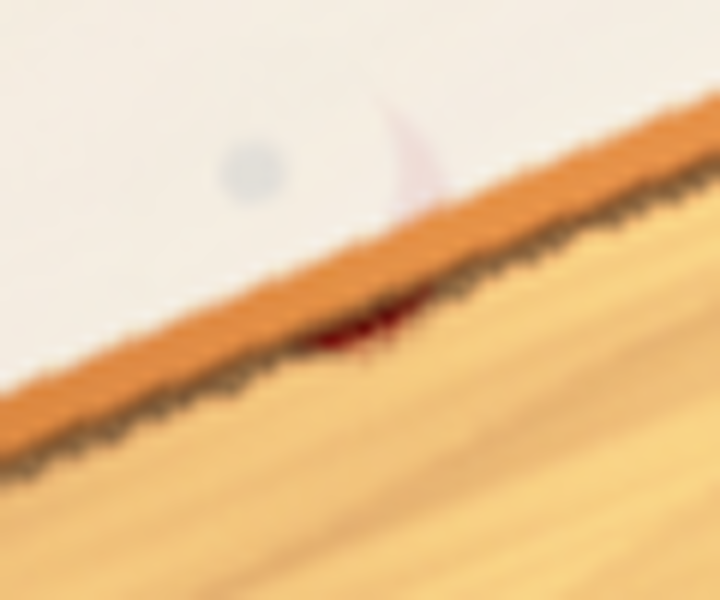

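```bash
python3 -c "
from bench import env; print(env.job_done())"
```

```text
the job is handed in; nothing more can be done
None
```

Both items are on their tiers and standing upright, and I handed the job in at about 36.7 s with the gripper touching nothing.

**What I did:**
- **Bottle:** I set it on the upper ledge and pushed it in with the held spool. That push made it rock by several degrees before settling upright about 2–3 mm short. I then gripped the spool off-centre for more reach and slid the bottle further in, slowly and pushing low down.
- **Spool:** I set it on the bottom ledge, left of the rack's middle, and pushed it under the board with closed fingers.

**Last checks:**
- **Bottle:** its front is about 3 mm inside the edge of the top board.
- **Spool:** its front is about 12 mm inside the edge of the middle board, in both the top and side views.
- **Everything else:** the green spool, blue cone and table items look unmoved in the final pictures. I did not measure them again.

**Disagreement:** the wrist and top cameras differed by about 2.5 mm on where the rack sits. I took the bottle's depth from the front edge of the tier it stands on, seen in the same top picture, so this should hardly affect it. The margin is still small, about 3 mm give or take 1.5 mm.

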